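# Pack the lathe setup tray

## Task

Pack the plywood tray for the next lathe job: turn the bright four-hole faceplate so that it goes down flat over the two studs, stand the red sanding drum in the yellow cup, and put the large maple blank on the middle of the cork pad with the small maple blank on the middle of it. Leave the look-alikes (dark three-hole faceplate, grey drum, dark walnut blank) where they are.

Things in the scene. Friction and masses are not known exactly. Their poses are not given: they have to be found in the camera images.
- faceplate: To pack: bright aluminium faceplate, a flat disc 94 mm across, 8 mm thick, with a round boss 32 mm in diameter (grip here) up to 42 mm above the underside. Four 15 mm through holes at x, y = +-20 mm of its own axes. 0.35 kg. Origin: centre of the underside, z up. Loose on the bench, its spot varies.
- dark_faceplate: Look-alike, stays: nearly black faceplate of the same size (disc 94 x 8 mm, boss 32 mm, 42 mm high) with three 12 mm holes. Origin: centre of the underside, z up. Loose on the bench, its spot varies.
- red_drum: To pack: sanding drum with dark red sleeve and black top, an upright cylinder 42 mm in diameter, 52 mm high, 0.09 kg. Origin: centre of the underside, z up. Loose on the bench, its spot varies.
- grey_drum: Look-alike, stays: sanding drum of the same size (42 mm, 52 mm high) with a grey sleeve. Origin: centre of the underside, z up. Loose on the bench, its spot varies.
- large_blank: To pack: large maple blank, pale wood, 50 x 50 mm, 32 mm high, sides along its x and y, 0.06 kg. Origin: centre of the underside, z up. Loose on the bench, its spot varies.
- small_blank: To pack: small maple blank, pale wood, 36 x 36 mm, 26 mm high, sides along its x and y, 0.03 kg. Origin: centre of the underside, z up. Loose on the bench, its spot varies.
- walnut_blank: Look-alike, stays: dark brown walnut blank, 50 x 50 mm, 32 mm high. Origin: centre of the underside, z up. Loose on the bench, its spot varies.
- studs: Faceplate's station: blue disc 100 mm across, top 6 mm above its origin; two 8 mm steel studs stand 13 mm above the top (last 3 mm tapered) at (+20, +20) and (-20, -20) mm of its own x, y axes, at any yaw. Seated, the faceplate's underside lies on the blue top, play 3.5 mm. Origin: centre of the underside, 6 mm above the bench. Fixed in the plywood tray (walls 16 mm high); place in the row varies.
- cup: Drum's station: yellow plate 100 x 100 mm with a shallow round cup, 62 mm inside, 72 mm outside, floor 6 mm and rim 16 mm above the origin. Origin: centre of the underside, 6 mm above the bench. Fixed in the plywood tray (walls 16 mm high); place in the row varies.
- pad: Blanks' station: white plate 100 x 100 mm with a raised brown cork square 76 x 76 mm in the middle, its top 7 mm above the origin. Stations are 116 mm apart. Origin: centre of the underside, 6 mm above the bench. Fixed in the plywood tray (walls 16 mm high); place in the row varies.

How it is judged:
At the end, for the whole second after the job is handed in: Faceplate flat on the blue base, studs through its holes (within 8 mm, tilt < 0.06 rad); red drum upright on the cup floor, large blank on the cork, small blank on the large one, each flat and within 15 mm of centre; all released, at rest; look-alikes within 20 mm of their starts (horizontal distance between faceplate and studs below 0.008 m and z of faceplate in the frame of studs between 0.003 and 0.009 m and angle between faceplate's own z axis and vertical below 0.06 rad and linear speed of each of faceplate, red_drum, large_blank, small_blank below 0.02 m/s and angular speed of each of faceplate, red_drum, large_blank, small_blank below 0.2 rad/s and horizontal distance between red_drum and cup below 0.015 m and z of red_drum in the frame of cup between 0.003 and 0.009 m and angle between each of red_drum, large_blank, small_blank's own z axis and vertical below 0.1 rad and horizontal distance between large_blank and pad below 0.015 m and z of large_blank in the frame of pad between 0.004 and 0.01 m and horizontal distance between small_blank and large_blank below 0.015 m and z of small_blank in the frame of large_blank between 0.029 and 0.035 m); the robot touches nothing.
It fails at once if the dark three-hole faceplate is moved by more than 20 mm (distance of dark_faceplate from where it was at the start of the episode above 0.02 m).
It fails at once if the grey drum is moved by more than 20 mm (distance of grey_drum from where it was at the start of the episode above 0.02 m).
It fails at once if the walnut blank is moved by more than 20 mm (distance of walnut_blank from where it was at the start of the episode above 0.02 m).
It also fails if it takes over 120 s, if anything falls off the work surface, if the arm or the gripper's body presses on something with over 40 N, if the wrist force passes 120 N, or if a joint passes its speed limit or range.

## Robot

A 6-joint arm with a two-finger parallel gripper is mounted at the origin on the work surface. World frame = base frame: x ahead of the robot, y to its left, z up, the work surface at z = 0. Lengths are in m, angles in rad, forces in N, time in s.
With the tool pointing down it reaches from about 0.25 to 0.725 m from the base axis. Payload 4 kg.
Tool frame: the origin (TCP) lies at the centre of the arm's flange, where the gripper is bolted on; the fingertips stand 173 mm ahead of it and the grasp point (between the pads) lies 155 mm ahead of it; x points along the fingers, z is the direction in which the jaws open and shut, and the axes are right-handed (so a half turn about x gives the same grasp; the last joint's range is limited). The gripper opens to 85 mm and grips with 20 to 120 N. Pads are 22 mm wide; open, the fingers measure 114 mm over their backs; the gripper's body (76 mm by 85 mm) begins 54 mm behind the grasp point. The pads swing forward as they close: fully open they stand 13 mm farther back than shut.
Start: joints at [1.29, 0.241, 0.005, 1.335, 0, 1.571], TCP at [0.139, 0.48, 0.405] pointing down, gripper open.
Joint ranges: [-2.72, 2.72], [-1.05, 1.87], [-1.09, 1.28], [-1.99, 2.15], [-1.42, 1.44], [-3.14, 3.14]. Speed limits (rad/s): [2.79, 2.79, 3.14, 3.14, 3.14, 3.14].

## Interface

Orientations are given as a unit quaternion [x, y, z, w].
In Python, from workcell import bot gives the robot as it stands.
- The arm moves only by the tool arm_command, never from a script. Its argument "moves" is one flat list of numbers, 7 for each row, row after row: the shift along the tool's x, y, z in m, then the turn, a rotation vector about the tool's x, y, z in rad, then the closure, from -1 (fully open) to 1 (shut). A call has 1 to 20 rows; each row shifts and turns the pose as measured when the row begins, along the tool's axes as they then stand; what a row does not reach is not made up. A row lasts 1/12 s, in which the tool goes at most 41.7 mm and 7.16 degrees, less where a joint would pass 70% of its speed; a pose out of reach is approached as far as the arm can. A call with a gripper value outside its range is refused whole. The fingers move at their own pace and stop on an object; the grip force is fixed at half the most. Time passes only in rows, so rows that do not move let the fingers close. It gives the time, the measured TCP pose, the force and the opening at its end, in the units of the state.
- bot.get_obs(): the state, without advancing time (a new reading comes with each control period).
- bot.camera(name): name is "scene" or "top" or "wrist"; returns the picture (420x560x3 uint8, red, green, blue); there is no depth.
- bot.get_calibration(name): a dict with "mtx" (3x3 intrinsics, pixels), "world_from_camera" (4x4, takes a point from camera to world coordinates); the wrist camera has in their place "mount" (4x4, takes a point from camera to tool coordinates, whose origin is the TCP and whose axes are the tool frame's). Camera axes: x right, y up, looking along -z (the intrinsics and any distortion apply to the point x, -y, -z); pixel columns grow to the right and rows downward; lengths in m; the calibration is good to about 2 mm. A picture is of the moment at which its call begins: read the wrist's pose just before it. get_calibration takes no time and is no camera call.
- bot.job_done(): hands the job in, once; it reports no verdict.
The state is a dict: "clock": time; "joint_pos": joint angles; "joint_vel": joint speeds; "tau": joint torques, N m; "eef_pos": TCP position; "tool_rot": TCP orientation; "ft_force": force on the tool from outside, world axes, zero at the start; "ft_torque": the same for the moment, N m; "grip_width": finger opening in m.
Only numpy, scipy, OpenCV 4.12 (cv2) and the standard library are available. Lean on these libraries where they do the work, as an engineer would, in place of code of your own. Each camera call takes 0.05 s, during which the arm holds its last target.

## Working session

There is one attempt and no reset: what is moved stays moved. The work goes in short steps, Python scripts to look and compute and a tool call to move; the robot and the scene stay as the last step left them, time stands still between calls to the robot, and variables do not carry over. Pictures are saved under pics/ and viewed, and the job is handed in when it is done.

Besides the shell and the picture viewer there is one more tool, called after ">>>" in YAML: its name, and indented under it one key for each argument. arm_command: Moves the arm, as the interface text tells. Its arguments: {"type":"object","properties":{"moves":{"type":"array"}},"required":["moves"]}

```bash
mkdir -p pics; ls
python3 - <<'E'
from workcell import bot
import cv2
print(bot.get_obs())
for n in ("scene","top"):
    c=bot.get_calibration(n); print(n,c)
    cv2.imwrite(f"pics/{n}0.png",bot.camera(n)[:,:,::-1])
print(bot.get_calibration("wrist"))
E
```

```text
pics
{'clock': 0.0, 'joint_pos': array([1.29005554e+00, 2.41428670e-01, 3.70796641e-03, 1.33521194e+00,
       9.27739605e-06, 1.57081440e+00]), 'joint_vel': array([-0.00077931,  0.00151775, -0.00120681, -0.00148412,  0.00049671,
       -0.00043301]), 'tau': array([-8.57939085e-04, -3.72313321e+01,  2.52410191e+01,  1.69333408e-02,
       -4.62556602e-05, -5.89346278e-07]), 'eef_pos': array([0.13845641, 0.48016136, 0.40379854]), 'tool_rot': array([-0.42557332,  0.5656461 ,  0.42467035,  0.56443506]), 'ft_force': array([-0.25165691, -0.63015647, -0.65531758]), 'ft_torque': array([ 0.02440017, -0.0067202 , -0.00687929]), 'grip_width': 0.0855414427742813}
scene {'mtx': array([[484.77741466,   0.        , 273.84347865],
       [  0.        , 484.77741466, 197.51095579],
       [  0.        ,   0.        ,   1.        ]]), 'world_from_camera': array([[-0.59532463, -0.4519093 ,  0.66435425,  1.45356807],
       [ 0.80324866, -0.31466885,  0.50574213,  0.66862024],
       [-0.01949799,  0.83472241,  0.55032566,  0.78303801],
       [ 0.        ,  0.        ,  0.        ,  1.        ]])}
top
[... 244 characters left out ...]
,
       [-0.99929007, -0.01352849, -0.03516165, -0.01777812],
       [-0.0363085 ,  0.09679329,  0.99464202,  0.99502569],
       [ 0.        ,  0.        ,  0.        ,  1.        ]])}
{'mtx': array([[300.19955025,   0.        , 279.05192342],
       [  0.        , 300.19955025, 210.38629761],
       [  0.        ,   0.        ,   1.        ]]), 'mount': array([[-1.09938061e-03,  2.97316974e-01, -9.54778198e-01,
         3.11291725e-02],
       [-1.06885789e-04,  9.54778735e-01,  2.97317264e-01,
         7.58584022e-02],
       [ 9.99999390e-01,  4.28917057e-04, -1.01788627e-03,
        -1.33681378e-03],
       [ 0.00000000e+00,  0.00000000e+00,  0.00000000e+00,
         1.00000000e+00]])}
```

View pics/top0.png

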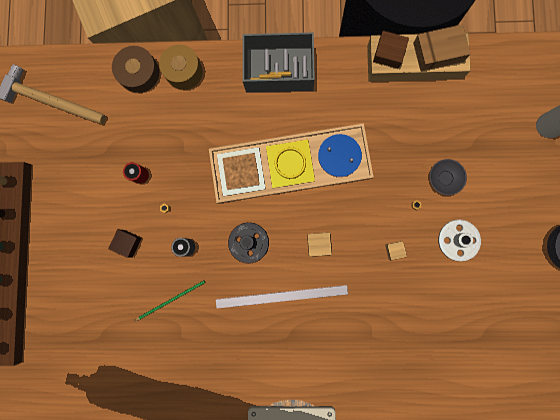

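View pics/scene0.png

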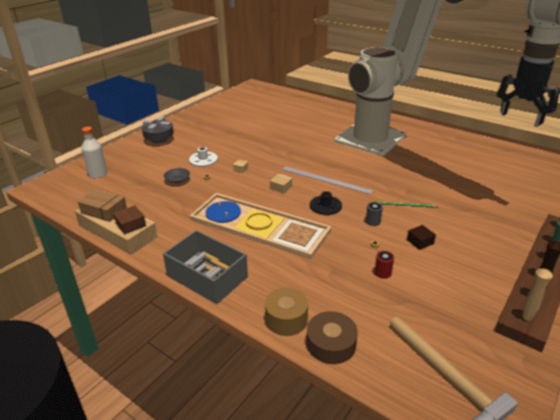

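The top view shows the pad at (241,171), cup (291,163), studs (340,155), red drum (135,172), large blank (319,244), small blank (397,251) and bright faceplate (460,240). The look-alikes are at (248,242), (183,247) and (125,243).

```bash
cat > h.py <<'E'
import numpy as np, cv2
from scipy.spatial.transform import Rotation as R
from workcell import bot
def pose(o=None):
    o=o or bot.get_obs(); T=np.eye(4); T[:3,:3]=R.from_quat(o['tool_rot']).as_matrix(); T[:3,3]=o['eef_pos']; return T
def cam(n):
    c=bot.get_calibration(n)
    W=c['world_from_camera'] if n!='wrist' else pose()@c['mount']
    return c['mtx'],W
def ray(K,W,uv,z):
    uv=np.atleast_2d(np.asarray(uv,float))
    d=np.c_[(uv[:,0]-K[0,2])/K[0,0],-(uv[:,1]-K[1,2])/K[1,1],-np.ones(len(uv))]@W[:3,:3].T
    t=(z-W[2,3])/d[:,2]
    return W[:3,3]+d*t[:,None]
def proj(K,W,P):
    P=np.atleast_2d(P); p=(P-W[:3,3])@W[:3,:3]
    return np.c_[K[0,2]+K[0,0]*p[:,0]/-p[:,2],K[1,2]+K[1,1]*p[:,1]/p[:,2]]
E
python3 - <<'E'
from h import *
K,W=cam('top')
im=cv2.imread('pics/top0.png')
a=cv2.resize(im[120:310,90:290],None,fx=4,fy=4,interpolation=cv2.INTER_CUBIC)[:600]
cv2.imwrite('pics/zl.png',cv2.resize(im[120:270,90:290],(800,600),interpolation=cv2.INTER_CUBIC))
cv2.imwrite('pics/zr.png',cv2.resize(im[120:270,290:490],(800,600),interpolation=cv2.INTER_CUBIC))
for n,uv,z in [('pad',(241,171),.013),('cup',(291,163),.022),('studs',(340,155),.012),('red',(135,172),.052),('large',(319,244),.032),('small',(397,251),.026),('plate',(460,240),.008),('dark',(248,242),.008),('grey',(183,247),.052),('wal',(125,243),.032)]:
    print(n,ray(K,W,uv,z)[0].round(3))
E
```

```text
pad [0.623 0.11  0.013]
cup [ 0.638 -0.006  0.022]
studs [ 0.657 -0.119  0.012]
red [0.617 0.343 0.052]
large [ 0.453 -0.066  0.032]
small [ 0.435 -0.238  0.026]
plate [ 0.458 -0.383  0.008]
dark [0.459 0.095 0.008]
grey [0.449 0.233 0.052]
wal [0.459 0.37  0.032]
```

View pics/zl.png

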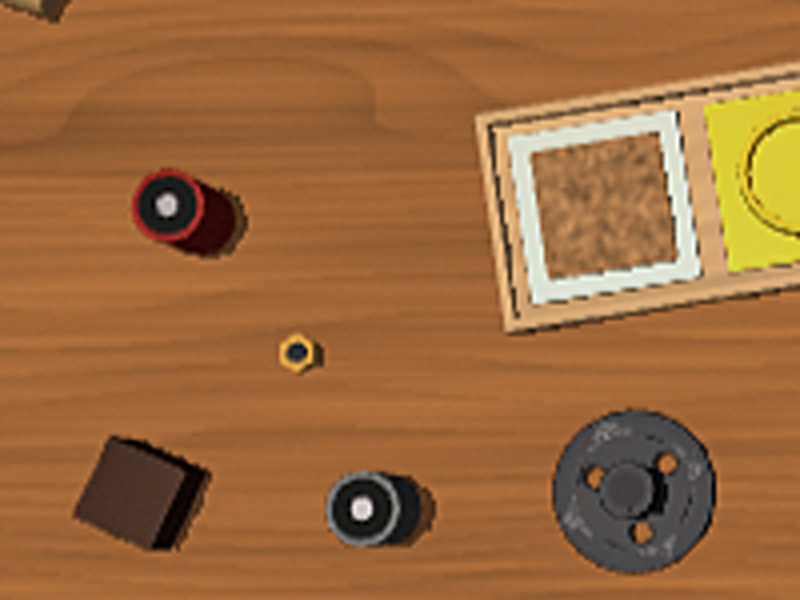

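View pics/zr.png

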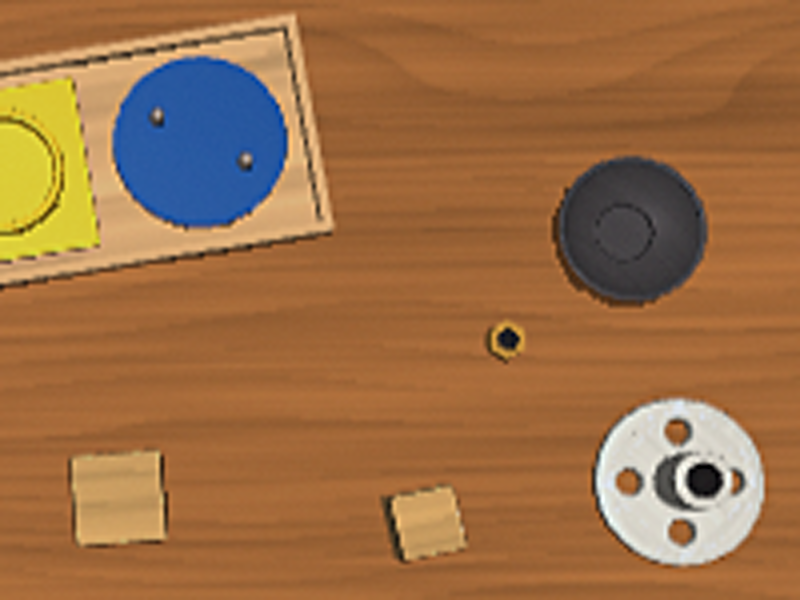

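```bash
cat > m.py <<'E'
from h import *
K,W=cam('top'); im=cv2.imread('pics/top0.png'); hsv=cv2.cvtColor(im,cv2.COLOR_BGR2HSV)
def blobs(mask,box):
    x0,y0,x1,y1=box; m=np.zeros(mask.shape,np.uint8); m[y0:y1,x0:x1]=mask[y0:y1,x0:x1]
    c,_=cv2.findContours(m,cv2.RETR_EXTERNAL,cv2.CHAIN_APPROX_NONE)
    return sorted(c,key=cv2.contourArea)[::-1]
def inr(l,h): return cv2.inRange(hsv,l,h)
def world(c,z): return ray(K,W,c.reshape(-1,2),z)[:,:2]
# blanks by top plane minAreaRect
print(hsv[244,319],hsv[251,397],hsv[230,319],hsv[243,125])
m=inr((10,0,175),(30,150,255))
for n,box,z in [('large',(295,220,345,265),.032),('small',(380,235,412,265),.026)]:
    c=blobs(m,box)[0]; r=cv2.minAreaRect((world(c,z)*1000).astype(np.float32)); print(n,r)
c=blobs(inr((100,150,80),(125,255,255)),(310,125,370,185))[0]; (x,y),r=cv2.minEnclosingCircle((world(c,.012)*1000).astype(np.float32)); print('studs',x,y,r, world(np.array([[157/4+290,117/4+120],[246/4+290,161/4+120]]),.025))
c=blobs(inr((25,150,120),(35,255,255)),(255,130,325,195))[0]; print('cupplate',cv2.minAreaRect((world(c,.010)*1000).astype(np.float32)))
c=blobs(inr((0,0,190),(180,40,255)),(205,135,270,205))[0]; print('pad',cv2.minAreaRect((world(c,.010)*1000).astype(np.float32)))
c=blobs(inr((0,0,150),(180,50,255)),(430,210,490,270))[0]; print('plate',cv2.minEnclosingCircle((world(c,.008)*1000).astype(np.float32)))
h=np.array([[678,431],[629,482],[682,531],[735,482]])/4+[290,120]; P=world(h,.006);print(P,P.mean(0))
c=blobs(inr((0,150,60),(8,255,255))|inr((172,150,60),(180,255,255)),(120,155,152,190))[0]
print('red', ray(K,W,np.array([[167/4+90,206/4+120]]),.052))
E
python3 m.py
```

```text
[ 17 134 200] [ 17 133 194] [ 13 168 158] [  9 124  76]
large ((452.137451171875, -66.26974487304688), (48.124267578125, 48.35994338989258), 3.432260751724243)
small ((436.81805419921875, -237.5655517578125), (33.953094482421875, 34.358070373535156), 10.740452766418457)
studs 657.04345703125 -117.9339370727539 49.41889572143555 [[ 0.66753148 -0.09362507]
 [ 0.64118928 -0.14339508]]
cupplate ((639.7301635742188, -3.0607452392578125), (98.5832748413086, 98.52625274658203), 8.34811782836914)
pad ((622.837158203125, 111.44111633300781), (98.74311828613281, 98.8465805053711), 8.364818572998047)
plate ((458.4892272949219, -382.3013916015625), 46.532928466796875)
[[ 0.48610737 -0.38440594]
 [ 0.45770294 -0.35576908]
 [ 0.42996168 -0.38384597]
 [ 0.45706335 -0.41458067]] [ 0.45770883 -0.38465042]
red [[0.61863781 0.3506714  0.052     ]]
```

```bash
cat >> h.py <<'E'
def info():
    o=bot.get_obs();T=pose(o);z=T[:3,2]
    print('t%.2f'%o['clock'],'p',T[:3,3].round(4),'psi',np.degrees(np.arctan2(z[1],z[0])).round(2),'down',T[:3,0].round(4),'w',round(o['grip_width'],4),'F',o['ft_force'].round(1),'j',o['joint_pos'].round(2))
    return T
def to(x,y,z,psi=None,steps=True):
    """tool-frame shift & rotvec to TCP (x,y,z), jaw yaw psi deg"""
    T=info(); d=np.array([x,y,z])-T[:3,3]
    print('world d',d.round(4),'tool d',(T[:3,:3].T@d).round(4), 'rows@40mm',np.linalg.norm(d)/.04)
    if psi is None: 
        zz=T[:3,2]; psi=np.degrees(np.arctan2(zz[1],zz[0]))
    p=np.radians(psi); Z=np.array([np.cos(p),np.sin(p),0]);X=np.array([0,0,-1.]);Y=np.cross(Z,X)
    Rt=np.c_[X,Y,Z]; rv=R.from_matrix(T[:3,:3].T@Rt).as_rotvec()
    print('rotvec',rv.round(4),'deg',np.degrees(np.linalg.norm(rv)).round(1),'tool d after rot',(Rt.T@d).round(4))
E
python3 - <<'E'
from h import *
to(.458,-.30,.35,-90)
K,W=cam('wrist');print(W.round(3))
E
```

```text
t0.10 p [0.1385 0.4802 0.4039] psi 73.91 down [-5.0e-04 -1.8e-03 -1.0e+00] w 0.0853 F [-0.   0.1  0.1] j [ 1.29  0.24  0.    1.34 -0.    1.57]
world d [ 0.3195 -0.7802 -0.0539] tool d [ 0.0551 -0.5232 -0.661 ] rows@40mm 21.120136657890725
rotvec [ 2.8608e+00 -3.0000e-04  2.6000e-03] deg 163.9 tool d after rot [0.0539 0.3195 0.7802]
[[ 0.277 -0.917 -0.285  0.065]
 [ 0.961  0.264  0.083  0.5  ]
 [-0.001 -0.297  0.955  0.373]
 [ 0.     0.     0.     1.   ]]
```

>>> arm_command:
  moves: [0,0,0,0.117,0,0,-1,0,0,0,0.117,0,0,-1,0,0,0,0.117,0,0,-1,0,0,0,0.117,0,0,-1,0,0,0,0.117,0,0,-1,0,0,0,0.117,0,0,-1,0,0,0,0.117,0,0,-1,0,0,0,0.117,0,0,-1,0,0,0,0.117,0,0,-1,0,0,0,0.117,0,0,-1,0,0,0,0.117,0,0,-1]

```text
clock: 1.02
eef_pos: [0.138, 0.4784, 0.3976]
tool_rot: [0.015, 0.708, -0.027, 0.705]
ft_force: [0.2, 0.3, 0.4]
grip_width: 0.0859
```

Run:
```python
from h import *
to(.458,-.383,.35,0)
```

```text
t1.02 p [0.138  0.4784 0.3976] psi -3.39 down [-0.0046 -0.0158 -0.9999] w 0.0859 F [0.2 0.3 0.4] j [ 1.29  0.25 -0.01  1.34  0.    2.92]
world d [ 0.32   -0.8614 -0.0476] tool d [ 0.0598 -0.8401  0.3705] rows@40mm 23.003179256197168
rotvec [-0.0591 -0.0041  0.016 ] deg 3.5 tool d after rot [ 0.0476 -0.8614  0.32  ]
```

>>> arm_command:
  moves: [0,0,0,-0.059,-0.004,0.016,-1,0,-0.037,0.015,0,0,0,-1,0,-0.037,0.015,0,0,0,-1,0,-0.037,0.015,0,0,0,-1,0,-0.037,0.015,0,0,0,-1,0,-0.037,0.015,0,0,0,-1,0,-0.037,0.015,0,0,0,-1,0,-0.037,0.015,0,0,0,-1,0,-0.037,0.015,0,0,0,-1,0,-0.037,0.015,0,0,0,-1,0,-0.037,0.015,0,0,0,-1,0,-0.037,0.015,0,0,0,-1,0,-0.037,0.015,0,0,0,-1,0,-0.037,0.015,0,0,0,-1,0,-0.037,0.015,0,0,0,-1,0,-0.037,0.015,0,0,0,-1,0,-0.037,0.015,0,0,0,-1,0,-0.037,0.015,0,0,0,-1,0,-0.037,0.015,0,0,0,-1]

```text
clock: 2.6
eef_pos: [0.4121, -0.2105, 0.392]
tool_rot: [-0.005, 0.707, 0.004, 0.707]
ft_force: [0.5, 0.4, 0.4]
grip_width: 0.0855
```

Run:
```python
from h import *
to(.458,-.383,.35,0)
```

```text
t2.60 p [ 0.4121 -0.2105  0.392 ] psi 0.72 down [-6.0e-04 -1.8e-03 -1.0e+00] w 0.0855 F [0.5 0.4 0.4] j [-0.47  0.17 -0.11  1.28 -0.    1.09]
world d [ 0.0459 -0.1725 -0.042 ] tool d [ 0.0423 -0.173   0.0437] rows@40mm 4.583579047752286
rotvec [ 0.0126 -0.0006  0.0018] deg 0.7 tool d after rot [ 0.042  -0.1725  0.0459]
```

>>> arm_command:
  moves: [0.01,-0.035,0.009,0.012,0,0,-1,0.01,-0.035,0.009,0,0,0,-1,0.01,-0.035,0.009,0,0,0,-1,0.01,-0.035,0.009,0,0,0,-1,0.01,-0.035,0.009,0,0,0,-1,0,0,0,0,0,0,-1,0,0,0,0,0,0,-1]

```text
clock: 3.18
eef_pos: [0.4587, -0.4033, 0.3327]
tool_rot: [0.004, 0.709, -0.003, 0.706]
ft_force: [-0.9, 0.1, -0.2]
grip_width: 0.0855
```

Run:
```python
from h import *
info()
K,W=cam('wrist'); im=bot.camera('wrist')[:,:,::-1]; cv2.imwrite('pics/w1.png',im); np.save('w1.npy',W); info()
```

```text
t3.18 p [ 0.4587 -0.4033  0.3327] psi -0.57 down [-0.0044  0.0016 -1.    ] w 0.0855 F [-0.9  0.1 -0.2] j [-0.72  0.5   0.19  1.27 -0.    0.86]
t3.23 p [ 0.4585 -0.403   0.3321] psi -0.55 down [-0.0054  0.0016 -1.    ] w 0.0851 F [ 0.9  0.6 -1.1] j [-0.72  0.5   0.19  1.27 -0.    0.86]
```

View pics/w1.png

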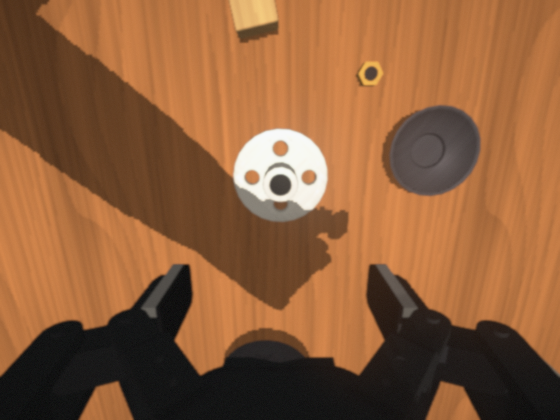

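Wrist view: bright plate at (281,175), with holes at (280,148), (252,177), (309,177) and (280,204).

```bash
cat > plate.py <<'E'
import sys
from h import *
def plate(fn,W,zt=.008,box=None):
    K=bot.get_calibration('wrist')['mtx']; im=cv2.imread(fn); hsv=cv2.cvtColor(im,cv2.COLOR_BGR2HSV)
    m=cv2.inRange(hsv,(0,0,90),(180,75,255))
    if box: 
        b=np.zeros_like(m);b[box[1]:box[3],box[0]:box[2]]=255;m&=b
    c=max(cv2.findContours(m,cv2.RETR_EXTERNAL,cv2.CHAIN_APPROX_NONE)[0],key=cv2.contourArea)
    P=ray(K,W,c.reshape(-1,2),zt)[:,:2]
    A=np.c_[2*P,np.ones(len(P))];s=np.linalg.lstsq(A,(P**2).sum(1),rcond=None)[0]
    r=np.sqrt(s[2]+s[0]**2+s[1]**2);res=np.hypot(*(P-s[:2]).T)-r
    k=abs(res)<.002; s=np.linalg.lstsq(A[k],(P[k]**2).sum(1),rcond=None)[0]
    print('disc',s[:2].round(4),'r',np.sqrt(s[2]+s[0]**2+s[1]**2).round(4),k.mean().round(2))
    # holes
    full=np.zeros_like(m);cv2.drawContours(full,[cv2.convexHull(c)],-1,255,-1)
    hm=full&cv2.inRange(hsv,(5,100,25),(25,255,255))
    for q in cv2.findContours(hm,cv2.RETR_EXTERNAL,cv2.CHAIN_APPROX_NONE)[0]:
        if cv2.contourArea(q)<40: continue
        M=cv2.moments(q);u=(M['m10']/M['m00'],M['m01']/M['m00'])
        h=ray(K,W,u,zt-.003)[0,:2]-s[:2]
        print(np.round(u,1),cv2.contourArea(q),'r',np.hypot(*h).round(4),'ang',np.degrees(np.arctan2(h[1],h[0])).round(1))
if __name__=='__main__': plate(sys.argv[1],np.load(sys.argv[2]))
E
python3 plate.py pics/w1.png w1.npy
python3 - <<'E'
from h import *
to(.458,-.3830,.25,0)
E
```

```text
disc [ 0.4583 -0.3843] r 0.0461 1.0
[280.1 205.1] 50.0 r 0.0301 ang -90.4
[308.3 176.6] 109.0 r 0.0282 ang -1.4
[251.8 176.6] 109.5 r 0.0282 ang -179.6
[280.  147.9] 129.0 r 0.0278 ang 89.5
t3.23 p [ 0.4585 -0.403   0.3321] psi -0.55 down [-0.0054  0.0016 -1.    ] w 0.0851 F [ 0.9  0.6 -1.1] j [-0.72  0.5   0.19  1.27 -0.    0.86]
world d [-0.0005  0.02   -0.0821] tool d [ 0.0822  0.0198 -0.0002] rows@40mm 2.1131374672035976
rotvec [-0.0097 -0.0054 -0.0016] deg 0.6 tool d after rot [ 0.0821  0.02   -0.0005]
```

>>> arm_command:
  moves: [0,0.009,0,-0.0097,-0.005,-0.0016,-1,0.02,0.009,0,0,0,0,-1,0.025,0,0,0,0,0,-1,0.025,0,0,0,0,0,-1,0.02,0,0,0,0,0,-1,0.005,0,0,0,0,0,-1,0,0,0,0,0,0,-1]

```text
clock: 3.82
eef_pos: [0.4591, -0.3729, 0.2422]
tool_rot: [-0.006, 0.704, 0.003, 0.71]
ft_force: [-0.0, 0.3, -0.1]
grip_width: 0.0854
```

Run:
```python
from h import *
to(.4583,-.3843,.188,0)
```

```text
t3.82 p [ 0.4591 -0.3729  0.2422] psi 0.74 down [ 0.0087 -0.0035 -1.    ] w 0.0854 F [-0.   0.3 -0.1] j [-0.68  0.53 -0.01  1.03  0.    0.88]
world d [-0.0008 -0.0114 -0.0542] tool d [ 0.0543 -0.0112 -0.0014] rows@40mm 1.3853469568629497
rotvec [0.013  0.0087 0.0036] deg 0.9 tool d after rot [ 0.0542 -0.0114 -0.0008]
```

>>> arm_command:
  moves: [0,-0.011,-0.001,0.013,0.008,0.003,-1,0,0,0,0,0,0,-1,0,0,0,0,0,0,-1,0.02,0,0,0,0,0,-1,0,0,0,0,0,0,-1,0.01,0,0,0,0,0,-1,0,0,0,0,0,0,-1,0,0,0,0,0,0,-1]

```text
clock: 4.48
eef_pos: [0.4615, -0.3859, 0.2232]
tool_rot: [-0.004, 0.702, -0.004, 0.712]
ft_force: [-0.2, 0.2, 0.3]
grip_width: 0.0851
```

Run:
```python
from h import *
to(.4583,-.3843,.188,0)
```

```text
t4.48 p [ 0.4615 -0.3859  0.2232] psi 0.05 down [ 0.0139 -0.0116 -0.9998] w 0.0851 F [-0.2  0.2  0.3] j [-0.7   0.56 -0.    0.99  0.    0.87]
world d [-0.0032  0.0016 -0.0352] tool d [ 0.0351  0.002  -0.0037] rows@40mm 0.8848553483794221
rotvec [0.0008 0.0139 0.0116] deg 1.0 tool d after rot [ 0.0352  0.0016 -0.0032]
```

>>> arm_command:
  moves: [0.015,0.002,-0.003,0,0.014,0.012,-1,0.015,0,0,0,0,0,-1,0.01,0,0,0,0,0,-1,0,0,0,0,0,0,-1,0,0,0,0,0,0,-1]

```text
clock: 4.9
eef_pos: [0.4585, -0.3842, 0.1813]
tool_rot: [0.0, 0.707, 0.001, 0.707]
ft_force: [-0.6, 0.7, 0.7]
grip_width: 0.0855
```

Run:
```python
from h import *
to(.4583,-.3843,.188,0)
```

```text
t4.90 p [ 0.4585 -0.3842  0.1813] psi 0.02 down [-0.0011  0.0013 -1.    ] w 0.0855 F [-0.6  0.7  0.7] j [-0.7   0.61 -0.04  0.92  0.    0.87]
world d [-0.0002 -0.0001  0.0067] tool d [-0.0067 -0.0001 -0.0002] rows@40mm 0.16800575816025518
rotvec [ 0.0004 -0.0011 -0.0013] deg 0.1 tool d after rot [-0.0067 -0.0001 -0.0002]
```

>>> arm_command:
  moves: [-0.008,0,0,0,-0.001,-0.001,-1,0,0,0,0,0,0,0.5,0,0,0,0,0,0,1,0,0,0,0,0,0,1,0,0,0,0,0,0,1,0,0,0,0,0,0,1,0,0,0,0,0,0,1,0,0,0,0,0,0,1,0,0,0,0,0,0,1,0,0,0,0,0,0,1]

```text
clock: 5.73
eef_pos: [0.459, -0.3846, 0.1924]
tool_rot: [-0.001, 0.706, -0.0, 0.708]
ft_force: [-0.6, 0.6, 0.0]
grip_width: 0.0301
```

Run:
```python
from h import *
to(.4583,-.3843,.288,0)
```

```text
t5.73 p [ 0.459  -0.3846  0.1924] psi 0.03 down [ 0.0018 -0.0017 -1.    ] w 0.0301 F [-0.6  0.6  0. ] j [-0.7   0.6  -0.03  0.94 -0.    0.87]
world d [-0.0007  0.0003  0.0956] tool d [-0.0956  0.0001 -0.0005] rows@40mm 2.390120997994116
rotvec [0.0005 0.0018 0.0017] deg 0.1 tool d after rot [-0.0956  0.0003 -0.0007]
```

>>> arm_command:
  moves: [-0.015,0,0,0,0.002,0.002,1,-0.025,0,0,0,0,0,1,-0.03,0,0,0,0,0,1,-0.025,0,0,0,0,0,1,-0.01,0.01,0.007,0,0,0,1,0,0.02,0.015,0,0,0,1,0,0.03,0.022,0,0,0,1,0,0.03,0.022,0,0,0,1,0,0.03,0.022,0,0,0,1,0,0.03,0.022,0,0,0,1,0,0.03,0.022,0,0,0,1,0,0.03,0.022,0,0,0,1,0,0.02,0.015,0,0,0,1,0,0.01,0.008,0,0,0,1,0,0,0,0,0,0,1]

```text
clock: 6.98
eef_pos: [0.6416, -0.1265, 0.2838]
tool_rot: [0.008, 0.715, 0.005, 0.699]
ft_force: [-0.1, 0.1, -3.9]
grip_width: 0.0303
```

Run:
```python
from h import *
to(.657,-.118,.28,-27.3)
```

```text
t6.98 p [ 0.6416 -0.1265  0.2838] psi -0.19 down [-0.0235  0.0189 -0.9995] w 0.0303 F [-0.1  0.1 -3.9] j [-0.2   0.63  0.28  1.25  0.01  1.38]
world d [ 0.0154  0.0085 -0.0038] tool d [0.0035 0.0084 0.0155] rows@40mm 0.449389116199225
rotvec [ 0.4729 -0.0276 -0.0129] deg 27.2 tool d after rot [0.0038 0.0146 0.0098]
```

>>> arm_command:
  moves: [0,0.004,0.008,0.11,-0.014,-0.006,1,0,0.004,0.006,0.11,-0.014,-0.006,1,0,0,0,0.11,0,0,1,0,0,0,0.11,0,0,1,0,0,0,0,0,0,1,0,0,0,0,0,0,1,0,0,0,0,0,0,1]

```text
clock: 7.57
eef_pos: [0.6525, -0.1198, 0.2752]
tool_rot: [0.162, 0.693, -0.161, 0.684]
ft_force: [-0.5, 0.1, -4.1]
grip_width: 0.0302
```

Run:
```python
from h import *
to(.657,-.118,.28,-27.3)
K,W=cam('wrist'); im=bot.camera('wrist')[:,:,::-1]; cv2.imwrite('pics/w2.png',im); np.save('w2.npy',W); 
im=bot.camera('top')[:,:,::-1]; cv2.imwrite('pics/t2.png',im)
```

```text
t7.57 p [ 0.6525 -0.1198  0.2752] psi -26.4 down [-0.0132  0.0034 -0.9999] w 0.0302 F [-0.5  0.1 -4.1] j [-0.18  0.65  0.29  1.23  0.    1.85]
world d [0.0045 0.0018 0.0048] tool d [-0.0048  0.0036  0.0032] rows@40mm 0.1701269828847015
rotvec [ 0.0157 -0.0134  0.0029] deg 1.2 tool d after rot [-0.0048  0.0037  0.0032]
```

View pics/w2.png

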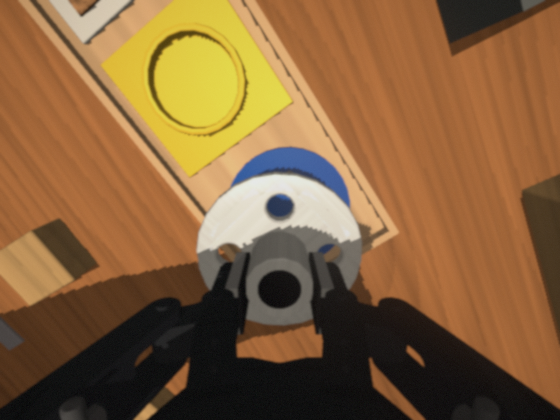

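Run:
```python
from h import *
W=np.load('w2.npy');K=bot.get_calibration('wrist')['mtx'];im=cv2.imread('pics/w2.png');hsv=cv2.cvtColor(im,cv2.COLOR_BGR2HSV)
def big(m): return max(cv2.findContours(m,cv2.RETR_EXTERNAL,cv2.CHAIN_APPROX_NONE)[0],key=cv2.contourArea).reshape(-1,2)
c=big(cv2.inRange(hsv,(25,150,120),(35,255,255)));P=(ray(K,W,c,.010)[:,:2]*1000).astype(np.float32);print('cup',cv2.minAreaRect(P))
def circ(P):
    k=np.ones(len(P),bool)
    for _ in range(8):
        A=np.c_[2*P,np.ones(len(P))];s=np.linalg.lstsq(A[k],(P[k]**2).sum(1),rcond=None)[0];r=np.sqrt(s[2]+s[0]**2+s[1]**2)
        k=abs(np.hypot(*(P-s[:2]).T)-r)<.0012
    return s[:2].round(4),r.round(4),k.sum(),len(P)
c=big(cv2.inRange(hsv,(100,150,60),(125,255,255)));
# outer arc only: fixed r=.05
P=ray(K,W,c,.012)[:,:2];from scipy.optimize import least_squares
s=least_squares(lambda q:np.minimum(0,0)+ (np.hypot(*(P-q).T)-.05),[.657,-.118],loss='cauchy',f_scale=.0007).x;print('studs',s)
zt=pose()[2,3]-.192+.008
m=cv2.inRange(hsv,(0,0,150),(180,60,255));c=big(m);c=c[c[:,1]<225];P=ray(K,W,c,zt)[:,:2]
s=least_squares(lambda q:np.hypot(*(P-q).T)-.047,[.655,-.118],loss='cauchy',f_scale=.0007).x;print('plate',s,zt,W[:3,3])
im=cv2.imread('pics/top0.png');hsv=cv2.cvtColor(im,cv2.COLOR_BGR2HSV);print(pose()[:3,3])
```

```text
cup ((637.5628662109375, -2.759307861328125), (68.86676788330078, 71.65553283691406), 67.9363784790039)
studs [ 0.64404425 -0.12903615]
plate [ 0.65006319 -0.11962287] 0.09139088045380134 [ 0.68531707 -0.05308481  0.24389543]
[ 0.65259355 -0.11973355  0.27539088]
```

Run:
```python
from h import *
W=np.load('w2.npy');K=bot.get_calibration('wrist')['mtx'];im=cv2.imread('pics/w2.png');hsv=cv2.cvtColor(im,cv2.COLOR_BGR2HSV)
m=cv2.inRange(hsv,(25,140,100),(36,255,255));ys,xs=np.nonzero(m[:200,90:300]);c=np.c_[xs+90,ys]
P=(ray(K,W,c,.010)[:,:2]*1000).astype(np.float32);print('cup',cv2.minAreaRect(P))
m=cv2.inRange(hsv,(100,120,50),(125,255,255));m[190:]=0
c=np.concatenate([q.reshape(-1,2) for q in cv2.findContours(m,cv2.RETR_EXTERNAL,cv2.CHAIN_APPROX_NONE)[0] if len(q)>50])
# outer (top) arc: topmost pixel per column
o=np.array([[u,c[c[:,0]==u,1].min()] for u in range(245,343)])
P=ray(K,W,o,.012)[:,:2];from scipy.optimize import least_squares
s=least_squares(lambda q:np.hypot(*(P-q).T)-.05,[.657,-.118]);print('studs',s.x,abs(s.fun).max())
```

```text
cup ((643.3252563476562, -4.404327392578125), (92.13514709472656, 97.13800811767578), 7.937738418579102)
studs [ 0.65587139 -0.12038311] 0.0008133486995131126
```

>>> arm_command:
  moves: [0.01,0.003,0.003,0.016,-0.013,0.003,1,0.015,0,0,0,0,0,1,0.01,0,0,0,0,0,1,0,0,0,0,0,0,1,0,0,0,0,0,0,1]

```text
clock: 8.08
eef_pos: [0.6565, -0.1199, 0.2406]
tool_rot: [0.167, 0.686, -0.167, 0.688]
ft_force: [-0.4, 0.4, -2.9]
grip_width: 0.03
```

Run:
```python
from h import *
to(.656,-.1198,.23,-27.4)
```

```text
t8.08 p [ 0.6565 -0.1199  0.2406] psi -27.26 down [ 3.e-03 -5.e-04 -1.e+00] w 0.03 F [-0.4  0.4 -2.9] j [-0.18  0.67  0.25  1.14  0.    1.87]
world d [-0.0005  0.0001 -0.0106] tool d [ 0.0106 -0.0001 -0.0005] rows@40mm 0.26642370873870397
rotvec [ 0.0025  0.0029 -0.0009] deg 0.2 tool d after rot [ 0.0106 -0.0001 -0.0005]
```

>>> arm_command:
  moves: [0.01,0,0,0.002,0.003,-0.001,1,0.008,0,0,0,0,0,1,0.004,0,0,0,0,0,1,0,0,0,0,0,0,1,0,0,0,0,0,0,1]

```text
clock: 8.5
eef_pos: [0.6568, -0.1202, 0.2177]
tool_rot: [0.167, 0.687, -0.167, 0.687]
ft_force: [-0.2, -0.2, -3.8]
grip_width: 0.0303
```

Run:
```python
from h import *
to(.656,-.1198,.2044,-27.4)
K,W=cam('wrist'); im=bot.camera('wrist')[:,:,::-1]; cv2.imwrite('pics/w3.png',im[100:350,130:430].repeat(2,0).repeat(2,1))
```

```text
t8.50 p [ 0.6568 -0.1202  0.2177] psi -27.34 down [ 9.e-04 -2.e-04 -1.e+00] w 0.0303 F [-0.2 -0.2 -3.8] j [-0.18  0.69  0.22  1.1  -0.    1.87]
world d [-0.0008  0.0004 -0.0133] tool d [ 0.0133 -0.     -0.0009] rows@40mm 0.33362836330359386
rotvec [ 0.001   0.0009 -0.0002] deg 0.1 tool d after rot [ 0.0133 -0.     -0.0009]
```

View pics/w3.png

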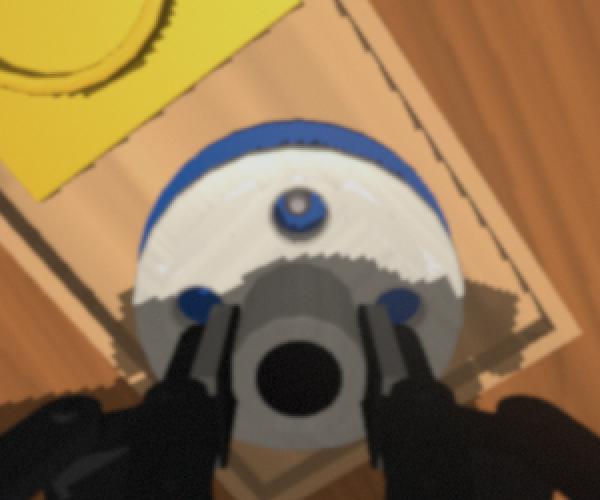

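The stud shows centred sideways in the top hole at (300,207), so I'll continue down.

>>> arm_command:
  moves: [0.006,0,-0.001,0,0,0,1,0.005,0,0,0,0,0,1,0.003,0,0,0,0,0,1,0,0,0,0,0,0,1]

```text
clock: 8.88
eef_pos: [0.6567, -0.1197, 0.2045]
tool_rot: [0.167, 0.685, -0.167, 0.689]
ft_force: [0.2, 0.1, -1.9]
grip_width: 0.0304
```

Run:
```python
from h import *
to(.656,-.1198,.2044,-27.4)
```

```text
t8.88 p [ 0.6567 -0.1197  0.2045] psi -27.33 down [ 4.7e-03 -9.0e-04 -1.0e+00] w 0.0304 F [ 0.2  0.1 -1.9] j [-0.18  0.7   0.2   1.07  0.    1.87]
world d [-0.0007 -0.0001 -0.0001] tool d [ 0.0001 -0.0004 -0.0006] rows@40mm 0.01853620331196717
rotvec [ 0.0012  0.0046 -0.0014] deg 0.3 tool d after rot [ 0.0001 -0.0004 -0.0006]
```

>>> arm_command:
  moves: [0.0015,0,0,0,0.004,0,1,0,0,0,0,0,0,0,0,0,0,0,0,0,-1,0,0,0,0,0,0,-1,0,0,0,0,0,0,-1,0,0,0,0,0,0,-1,0,0,0,0,0,0,-1,-0.015,0,0,0,0,0,-1,-0.025,0,0,0,0,0,-1,-0.03,0,0,0,0,0,-1,0,0,0,0,0,0,-1,0,0,0,0,0,0,-1]

```text
clock: 9.88
eef_pos: [0.6571, -0.1199, 0.2775]
tool_rot: [0.168, 0.686, -0.167, 0.688]
ft_force: [-0.4, -1.1, -1.0]
grip_width: 0.0852
```

```bash
python3 - <<'E'
from h import *
info()
K,W=cam('wrist'); im=bot.camera('wrist')[:,:,::-1]; cv2.imwrite('pics/w4.png',im); np.save('w4.npy',W)
to(.453,-.068,.28,3.4)
E
python3 plate.py pics/w4.png w4.npy
```

```text
t9.88 p [ 0.6571 -0.1199  0.2775] psi -27.33 down [ 3.7e-03  6.0e-04 -1.0e+00] w 0.0852 F [-0.4 -1.1 -1. ] j [-0.18  0.64  0.3   1.22  0.    1.87]
t9.93 p [ 0.6576 -0.12    0.2784] psi -27.33 down [ 6.1e-03  1.0e-04 -1.0e+00] w 0.0855 F [ 0.8 -0.6  0.9] j [-0.18  0.64  0.3   1.22  0.    1.87]
world d [-0.2046  0.052   0.0016] tool d [-0.0028 -0.0477 -0.2056] rows@40mm 5.277089926005372
rotvec [-0.5363  0.006  -0.0014] deg 30.7 tool d after rot [-0.0016  0.064  -0.2011]
disc [ 0.657  -0.1203] r 0.0506 0.97
```

View pics/w4.png

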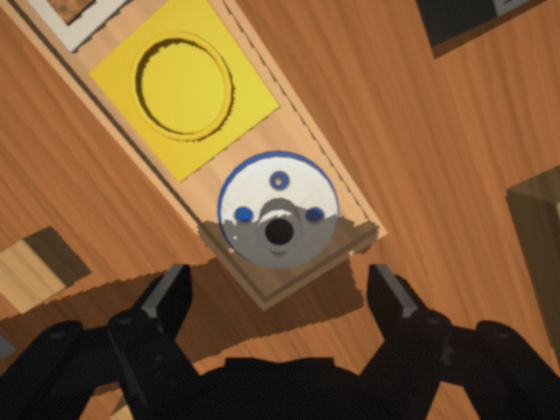

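>>> arm_command:
  moves: [0,0,0,-0.1,0,0,-1,0,0,0,-0.11,0,0,-1,0,0,0,-0.11,0,0,-1,0,0,0,-0.11,0,0,-1,0,0,0,-0.09,0,0,-1,0,0.008,-0.02,0,0,0,-1,0,0.012,-0.03,0,0,0,-1,0,0.012,-0.035,0,0,0,-1,0,0.012,-0.035,0,0,0,-1,0,0.012,-0.035,0,0,0,-1,0,0.004,-0.02,0,0,0,-1,0,0,-0.01,0,0,0,-1,0,0,0,0,0,0,-1,0,0,0,0,0,0,-1]

```text
clock: 11.1
eef_pos: [0.4558, -0.0701, 0.2635]
tool_rot: [-0.024, 0.71, 0.026, 0.703]
ft_force: [0.2, 0.3, -0.2]
grip_width: 0.0858
```

Run:
```python
from h import *
info()
K,W=cam('wrist'); im=bot.camera('wrist')[:,:,::-1]; cv2.imwrite('pics/w5.png',im); np.save('w5.npy',W)
hsv=cv2.cvtColor(im,cv2.COLOR_RGB2HSV)
to(.452,-.068,.21,3.4)
```

```text
t11.10 p [ 0.4558 -0.0701  0.2635] psi 4.02 down [-0.0106  0.003  -0.9999] w 0.0858 F [ 0.2  0.3 -0.2] j [-0.15  0.29 -0.33  0.97  0.    1.35]
t11.15 p [ 0.456  -0.0701  0.2634] psi 4.02 down [-0.011   0.0031 -0.9999] w 0.0854 F [-0.1 -0.3  0.2] j [-0.15  0.29 -0.33  0.97  0.    1.35]
world d [-0.004   0.0021 -0.0534] tool d [ 0.0535  0.0022 -0.0033] rows@40mm 1.3404965619019067
rotvec [ 0.0108 -0.0108 -0.0038] deg 0.9 tool d after rot [ 0.0534  0.0024 -0.0039]
```

View pics/w5.png

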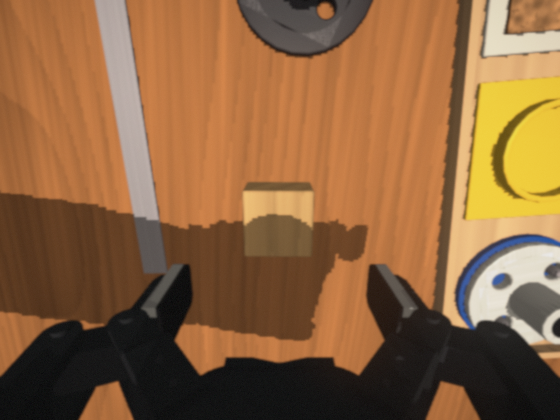

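Run:
```python
from h import *
W=np.load('w5.npy');K=bot.get_calibration('wrist')['mtx']
P=ray(K,W,[(244,191),(313,191),(313,257),(244,257)],.032);print(P.round(4),P.mean(0)); print(ray(K,W,[(150,270)],.003))
```

```text
[[ 0.4272 -0.0449  0.032 ]
 [ 0.4744 -0.0415  0.032 ]
 [ 0.4795 -0.0908  0.032 ]
 [ 0.429  -0.0946  0.032 ]] [ 0.45248629 -0.06793612  0.032     ]
[[ 0.34610029 -0.1270994   0.003     ]]
```

>>> arm_command:
  moves: [0.015,0.002,-0.003,0.004,-0.01,-0.003,-1,0.025,0,0,0,0,0,-1,0.02,0,0,0,0,0,-1,0.005,0,0,0,0,0,-1,0,0,0,0,0,0,-1]

```text
clock: 11.57
eef_pos: [0.4606, -0.0694, 0.1976]
tool_rot: [-0.024, 0.703, 0.023, 0.71]
ft_force: [0.4, 0.7, 0.6]
grip_width: 0.0851
```

Run:
```python
from h import *
to(.4525,-.068,.18,4)
```

```text
t11.57 p [ 0.4606 -0.0694  0.1976] psi 3.75 down [ 1.070e-02 -9.000e-04 -9.999e-01] w 0.0851 F [0.4 0.7 0.6] j [-0.15  0.37 -0.41  0.78  0.    1.36]
world d [-0.0081  0.0014 -0.0176] tool d [ 0.0175  0.002  -0.0082] rows@40mm 0.4844005742565935
rotvec [-0.0043  0.0106  0.0016] deg 0.7 tool d after rot [ 0.0176  0.002  -0.008 ]
```

>>> arm_command:
  moves: [0.004,0.002,-0.008,-0.004,0.01,0.001,-1,0.01,0,0,0,0,0,-1,0,0,0,0,0,0,-1,0,0,0,0,0,0,-1]

```text
clock: 11.9
eef_pos: [0.4544, -0.0682, 0.1845]
tool_rot: [-0.025, 0.706, 0.024, 0.707]
ft_force: [-0.3, 0.7, 0.2]
grip_width: 0.0853
```

Run:
```python
from h import *
to(.4525,-.068,.18,4)
```

```text
t11.90 p [ 0.4544 -0.0682  0.1845] psi 4.01 down [ 1.6e-03 -8.0e-04 -1.0e+00] w 0.0853 F [-0.3  0.7  0.2] j [-0.15  0.39 -0.43  0.75 -0.    1.35]
world d [-0.0019  0.0002 -0.0045] tool d [ 0.0045  0.0004 -0.0019] rows@40mm 0.12289314452767813
rotvec [0.0002 0.0015 0.0009] deg 0.1 tool d after rot [ 0.0045  0.0004 -0.0019]
```

>>> arm_command:
  moves: [0.004,0,-0.002,0,0.001,0,-1,0,0,0,0,0,0,0,0,0,0,0,0,0,1,0,0,0,0,0,0,1,0,0,0,0,0,0,1,0,0,0,0,0,0,1,0,0,0,0,0,0,1,0,0,0,0,0,0,1]

```text
clock: 12.57
eef_pos: [0.4537, -0.0687, 0.1839]
tool_rot: [-0.026, 0.704, 0.024, 0.709]
ft_force: [-1.2, 0.7, -0.2]
grip_width: 0.049
```

Run:
```python
from h import *
to(.623,.1096,.25,4)
```

```text
t12.57 p [ 0.4537 -0.0687  0.1839] psi 4.02 down [ 0.0067 -0.0019 -1.    ] w 0.049 F [-1.2  0.7 -0.2] j [-0.15  0.39 -0.44  0.74 -0.    1.35]
world d [0.1693 0.1783 0.0661] tool d [-0.0653  0.1658  0.1818] rows@40mm 6.365223398859992
rotvec [0.0003 0.0065 0.0024] deg 0.4 tool d after rot [-0.0661  0.166   0.1814]
```

>>> arm_command:
  moves: [-0.02,0,0,0,0.006,0.002,1,-0.025,0,0,0,0,0,1,-0.025,0.006,0.007,0,0,0,1,-0.01,0.015,0.017,0,0,0,1,0,0.025,0.028,0,0,0,1,0,0.025,0.028,0,0,0,1,0,0.025,0.028,0,0,0,1,0,0.025,0.028,0,0,0,1,0,0.018,0.02,0,0,0,1,0,0.01,0.01,0,0,0,1,0,0,0,0,0,0,1,0,0,0,0,0,0,1]

```text
clock: 13.57
eef_pos: [0.6131, 0.0989, 0.263]
tool_rot: [-0.023, 0.709, 0.024, 0.704]
ft_force: [-0.9, 0.4, -0.7]
grip_width: 0.0487
```

Run:
```python
from h import *
to(.623,.1096,.22,8.4)
K,W=cam('wrist'); im=bot.camera('wrist')[:,:,::-1]; cv2.imwrite('pics/w6.png',im); np.save('w6.npy',W)
```

```text
t13.57 p [0.6131 0.0989 0.263 ] psi 3.78 down [-0.0069  0.0011 -1.    ] w 0.0487 F [-0.9  0.4 -0.7] j [0.16 0.57 0.12 1.13 0.   1.66]
world d [ 0.0099  0.0107 -0.043 ] tool d [0.0429 0.0099 0.0109] rows@40mm 1.134143058615251
rotvec [-0.0807 -0.0067 -0.0018] deg 4.6 tool d after rot [0.043  0.0091 0.0114]
```

View pics/w6.png

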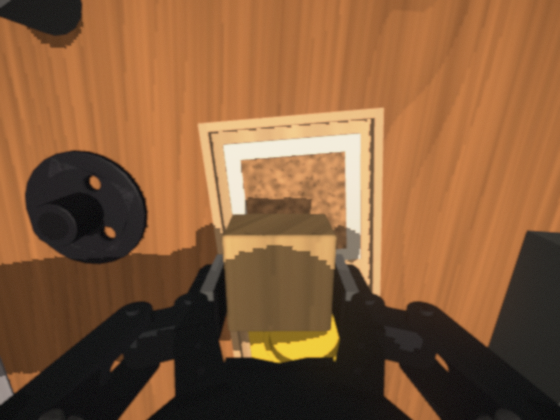

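The blank is held with the pad in view behind it. The outer white corners are at (224,144) and (362,134).

Run:
```python
from h import *
W=np.load('w6.npy');K=bot.get_calibration('wrist')['mtx']
P=ray(K,W,[(224,144),(362,134)],.011)[:,:2];d=P[1]-P[0];L=np.hypot(*d);d/=L;n=np.array([d[1],-d[0]])
print(P,L,np.degrees(np.arctan2(d[1],d[0])),P.mean(0)+n*.05)
```

```text
[[0.56769688 0.15265664]
 [0.66591005 0.16617455]] 0.0991391051589341 7.8368620413875085 [0.62362111 0.10988258]
```

>>> arm_command:
  moves: [0.01,0.01,0.01,-0.08,-0.006,-0.002,1,0.015,0,0,0,0,0,1,0.015,0,0,0,0,0,1,0,0,0,0,0,0,1,0,0,0,0,0,0,1]

```text
clock: 14.03
eef_pos: [0.6189, 0.1044, 0.2224]
tool_rot: [-0.051, 0.707, 0.05, 0.704]
ft_force: [0.2, 0.3, -0.1]
grip_width: 0.049
```

Run:
```python
from h import *
to(.6233,.1097,.197,8.4)
```

```text
t14.03 p [0.6189 0.1044 0.2224] psi 8.23 down [-0.0043 -0.0021 -1.    ] w 0.049 F [ 0.2  0.3 -0.1] j [ 0.17  0.62  0.09  1.05 -0.    1.59]
world d [ 0.0044  0.0053 -0.0254] tool d [0.0254 0.0046 0.0053] rows@40mm 0.6577279399256768
rotvec [-0.003  -0.0045  0.0014] deg 0.3 tool d after rot [0.0254 0.0046 0.0052]
```

>>> arm_command:
  moves: [0.004,0.0055,0.006,-0.003,-0.004,0.001,1,0.008,0,0,0,0,0,1,0.006,0,0,0,0,0,1,0,0,0,0,0,0,1,0,0,0,0,0,0,1]

```text
clock: 14.45
eef_pos: [0.6242, 0.1091, 0.2056]
tool_rot: [-0.051, 0.705, 0.051, 0.706]
ft_force: [0.4, 0.5, -0.6]
grip_width: 0.0489
```

Run:
```python
from h import *
to(.6233,.1097,.197,8.4)
```

```text
t14.45 p [0.6242 0.1091 0.2056] psi 8.23 down [ 2.2e-03 -2.0e-04 -1.0e+00] w 0.0489 F [ 0.4  0.5 -0.6] j [ 0.17  0.64  0.09  1.02 -0.    1.6 ]
world d [-0.0009  0.0006 -0.0086] tool d [ 0.0086  0.0008 -0.0009] rows@40mm 0.21736752194174896
rotvec [-0.003   0.0022  0.0005] deg 0.2 tool d after rot [ 0.0086  0.0008 -0.0008]
```

>>> arm_command:
  moves: [0.005,0.0008,-0.001,0,0.002,0,1,0.004,0,0,0,0,0,1,0,0,0,0,0,0,1,0,0,0,0,0,0,1]

```text
clock: 14.78
eef_pos: [0.6232, 0.1099, 0.1962]
tool_rot: [-0.051, 0.705, 0.051, 0.706]
ft_force: [0.3, -0.5, -0.4]
grip_width: 0.0488
```

Run:
```python
from h import *
to(.6233,.1097,.197,8.4)
```

```text
t14.78 p [0.6232 0.1099 0.1962] psi 8.24 down [ 9.e-04 -4.e-04 -1.e+00] w 0.0488 F [ 0.3 -0.5 -0.4] j [ 0.17  0.65  0.08  1.   -0.    1.6 ]
world d [ 0.0001 -0.0002  0.0008] tool d [-0.0008 -0.0002  0.0001] rows@40mm 0.019787648528267456
rotvec [-0.0028  0.0008  0.0005] deg 0.2 tool d after rot [-0.0008 -0.0002  0.0001]
```

>>> arm_command:
  moves: [0,0,0,0,0,0,0.2,0,0,0,0,0,0,-0.3,0,0,0,0,0,0,-0.6,0,0,0,0,0,0,-0.6,0,0,0,0,0,0,-0.6,-0.015,0,0,0,0,0,-0.6,-0.03,0,0,0,0,0,-0.6,-0.03,0,0,0,0,0,-1,0,0,0,0,0,0,-1,0,0,0,0,0,0,-1]

```text
clock: 15.62
eef_pos: [0.6227, 0.1099, 0.2735]
tool_rot: [-0.051, 0.706, 0.051, 0.705]
ft_force: [-0.2, -0.4, -0.1]
grip_width: 0.0854
```

Run:
```python
from h import *
info()
K,W=cam('wrist'); im=bot.camera('wrist')[:,:,::-1]; cv2.imwrite('pics/w7.png',im); np.save('w7.npy',W)
to(.437,-.2395,.28,10.7)
```

```text
t15.62 p [0.6227 0.1099 0.2735] psi 8.24 down [-1.5e-03 -8.0e-04 -1.0e+00] w 0.0854 F [-0.2 -0.4 -0.1] j [ 0.17  0.58  0.17  1.16 -0.    1.6 ]
t15.67 p [0.6232 0.11   0.2742] psi 8.24 down [ 5.e-04 -5.e-04 -1.e+00] w 0.0853 F [0.6 0.4 0.4] j [ 0.17  0.58  0.17  1.16 -0.    1.6 ]
world d [-0.1862 -0.3495  0.0058] tool d [-0.0057 -0.3192 -0.2344] rows@40mm 9.900420812120872
rotvec [-0.0429  0.0004  0.0006] deg 2.5 tool d after rot [-0.0058 -0.3088 -0.2478]
```

View pics/w7.png

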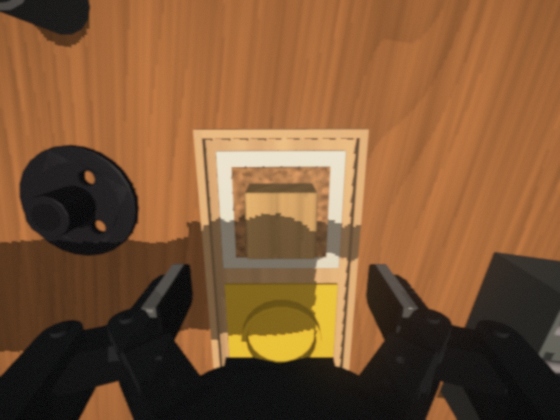

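Run:
```python
from h import *
W=np.load('w7.npy');K=bot.get_calibration('wrist')['mtx']
P=ray(K,W,[(246,192),(317,192),(317,260),(246,260)],.045);print(P.mean(0),P)
```

```text
[0.62350261 0.11095141 0.045     ] [[0.59607572 0.13259533 0.045     ]
 [0.64354538 0.13947224 0.045     ]
 [0.65268887 0.08956605 0.045     ]
 [0.60170048 0.08217203 0.045     ]]
```

>>> arm_command:
  moves: [0,-0.015,-0.011,-0.043,0,0,-1,0,-0.03,-0.024,0,0,0,-1,0,-0.032,-0.026,0,0,0,-1,0,-0.032,-0.026,0,0,0,-1,0,-0.032,-0.026,0,0,0,-1,0,-0.032,-0.026,0,0,0,-1,0,-0.032,-0.026,0,0,0,-1,0,-0.032,-0.026,0,0,0,-1,0,-0.02,-0.018,0,0,0,-1,0,-0.01,-0.01,0,0,0,-1,0,0,0,0,0,0,-1,0,0,0,0,0,0,-1]

```text
clock: 16.67
eef_pos: [0.4502, -0.1991, 0.2627]
tool_rot: [-0.067, 0.707, 0.07, 0.701]
ft_force: [0.1, -0.0, -0.0]
grip_width: 0.0853
```

Run:
```python
from h import *
info()
K,W=cam('wrist'); im=bot.camera('wrist')[:,:,::-1]; cv2.imwrite('pics/w8.png',im); np.save('w8.npy',W)
to(.437,-.2395,.2,10.7)
```

```text
t16.67 p [ 0.4502 -0.1991  0.2627] psi 11.1 down [-0.0087  0.0038 -1.    ] w 0.0853 F [ 0.1 -0.  -0. ] j [-0.42  0.34 -0.25  0.99 -0.    0.96]
t16.72 p [ 0.4503 -0.1988  0.2626] psi 11.14 down [-0.0092  0.0037 -1.    ] w 0.0854 F [-0.  -0.5 -0.2] j [-0.42  0.34 -0.25  0.99 -0.    0.96]
world d [-0.0133 -0.0407 -0.0626] tool d [ 0.0626 -0.0377 -0.0204] rows@40mm 1.8966067892385363
rotvec [ 0.0077 -0.0084 -0.0053] deg 0.7 tool d after rot [ 0.0626 -0.0375 -0.0206]
```

View pics/w8.png

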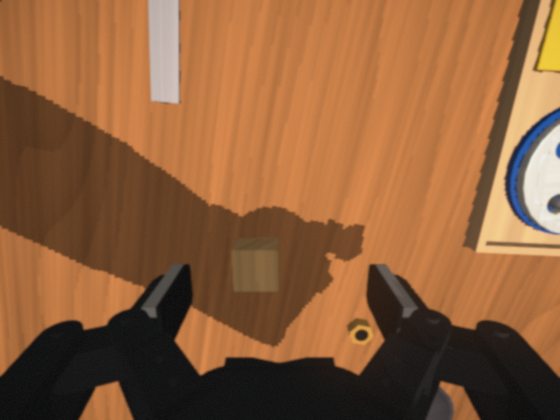

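Run:
```python
from h import *
W=np.load('w8.npy');K=bot.get_calibration('wrist')['mtx']
P=ray(K,W,[(232,249),(279,249),(279,292),(233,293)],.026);print(P.mean(0),P);print(ray(K,W,[(361,333)],.008))
to(P.mean(0)[0],P.mean(0)[1],.18,10.7)
```

```text
[ 0.43748351 -0.23887677  0.026     ] [[ 0.41692415 -0.22408797  0.026     ]
 [ 0.4513725  -0.21722677  0.026     ]
 [ 0.45840681 -0.25311608  0.026     ]
 [ 0.4232306  -0.26107625  0.026     ]]
[[ 0.53989159 -0.29064712  0.008     ]]
t16.72 p [ 0.4503 -0.1988  0.2626] psi 11.14 down [-0.0092  0.0037 -1.    ] w 0.0854 F [-0.  -0.5 -0.2] j [-0.42  0.34 -0.25  0.99 -0.    0.96]
world d [-0.0128 -0.0401 -0.0826] tool d [ 0.0826 -0.0373 -0.0197] rows@40mm 2.3180801045417825
rotvec [ 0.0077 -0.0084 -0.0053] deg 0.7 tool d after rot [ 0.0826 -0.037  -0.0201]
```

>>> arm_command:
  moves: [0.0,-0.018,-0.01,0,-0.008,-0.005,-1,0.01,-0.015,-0.007,0,0,0,-1,0.02,0,0,0,0,0,-1,0.015,0,0,0,0,0,-1,0,0,0,0,0,0,-1,0,0,0,0,0,0,-1]

```text
clock: 17.22
eef_pos: [0.4448, -0.2301, 0.2155]
tool_rot: [-0.073, 0.702, 0.073, 0.704]
ft_force: [0.7, -1.1, 0.7]
grip_width: 0.0854
```

Run:
```python
from h import *
to(.4375,-.2389,.179,11)
```

```text
t17.22 p [ 0.4448 -0.2301  0.2155] psi 11.83 down [ 0.0031  0.0013 -1.    ] w 0.0854 F [ 0.7 -1.1  0.7] j [-0.48  0.41 -0.29  0.87  0.    0.89]
world d [-0.0073 -0.0088 -0.0365] tool d [ 0.0365 -0.0071 -0.009 ] rows@40mm 0.9569641391005668
rotvec [ 0.0145  0.0033 -0.0006] deg 0.9 tool d after rot [ 0.0365 -0.0072 -0.0088]
```

>>> arm_command:
  moves: [0.005,-0.007,-0.009,0.014,0.003,0,-1,0.01,-0.002,-0.002,0,0,0,-1,0.012,0,0,0,0,0,-1,0,0,0,0,0,0,-1,0,0,0,0,0,0,-1]

```text
clock: 17.63
eef_pos: [0.4373, -0.2407, 0.1887]
tool_rot: [-0.07, 0.703, 0.069, 0.705]
ft_force: [0.2, 0.5, -0.1]
grip_width: 0.0852
```

Run:
```python
from h import *
to(.4375,-.2389,.179,11)
```

```text
t17.63 p [ 0.4373 -0.2407  0.1887] psi 11.23 down [ 0.0034 -0.0012 -1.    ] w 0.0852 F [ 0.2  0.5 -0.1] j [-0.5   0.44 -0.33  0.8   0.    0.87]
world d [ 0.0002  0.0018 -0.0097] tool d [0.0097 0.0018 0.0005] rows@40mm 0.24666376855150196
rotvec [0.004  0.0031 0.0018] deg 0.3 tool d after rot [0.0097 0.0018 0.0005]
```

>>> arm_command:
  moves: [0.008,0.002,0,0,0.003,0.002,-1,0.003,0,0,0,0,0,-1,0,0,0,0,0,0,0,0,0,0,0,0,0,1,0,0,0,0,0,0,1,0,0,0,0,0,0,1,0,0,0,0,0,0,1,0,0,0,0,0,0,1,0,0,0,0,0,0,1]

```text
clock: 18.38
eef_pos: [0.4382, -0.2393, 0.1793]
tool_rot: [-0.07, 0.702, 0.068, 0.705]
ft_force: [-0.9, 0.6, -0.2]
grip_width: 0.0346
```

Run:
```python
from h import *
to(.6235,.111,.28,8.4)
```

```text
t18.38 p [ 0.4382 -0.2393  0.1793] psi 11.24 down [ 0.0044 -0.0021 -1.    ] w 0.0346 F [-0.9  0.6 -0.2] j [-0.5   0.46 -0.34  0.77  0.    0.87]
world d [0.1853 0.3503 0.1007] tool d [-0.1006  0.3071  0.2504] rows@40mm 10.221483489721507
rotvec [0.0495 0.0039 0.0028] deg 2.9 tool d after rot [-0.1007  0.3194  0.2345]
```

>>> arm_command:
  moves: [-0.025,0,0,0.02,0.004,0.003,1,-0.035,0,0,0.03,0,0,1,-0.035,0,0,0,0,0,1,-0.01,0.015,0.012,0,0,0,1,0,0.03,0.023,0,0,0,1,0,0.033,0.025,0,0,0,1,0,0.033,0.025,0,0,0,1,0,0.033,0.025,0,0,0,1,0,0.033,0.025,0,0,0,1,0,0.033,0.025,0,0,0,1,0,0.033,0.025,0,0,0,1,0,0.03,0.02,0,0,0,1,0,0.02,0.015,0,0,0,1,0,0.01,0.01,0,0,0,1,0,0,0,0,0,0,1,0,0,0,0,0,0,1]

```text
clock: 19.72
eef_pos: [0.6288, 0.1048, 0.288]
tool_rot: [-0.048, 0.705, 0.049, 0.706]
ft_force: [-0.5, -0.2, -0.2]
grip_width: 0.035
```

Run:
```python
from h import *
to(.6235,.111,.24,8.4)
```

```text
t19.72 p [0.6288 0.1048 0.288 ] psi 7.89 down [ 9.0e-04  1.7e-03 -1.0e+00] w 0.035 F [-0.5 -0.2 -0.2] j [0.16 0.58 0.21 1.2  0.   1.6 ]
world d [-0.0053  0.0062 -0.048 ] tool d [ 0.048   0.0068 -0.0045] rows@40mm 1.2185027636280235
rotvec [-0.0089  0.0011 -0.0016] deg 0.5 tool d after rot [ 0.048   0.007  -0.0044]
```

>>> arm_command:
  moves: [0.01,0.007,-0.005,-0.009,0.001,-0.001,1,0.015,0,0,0,0,0,1,0.012,0,0,0,0,0,1,0,0,0,0,0,0,1,0,0,0,0,0,0,1]

```text
clock: 20.13
eef_pos: [0.6206, 0.1067, 0.2501]
tool_rot: [-0.051, 0.706, 0.05, 0.705]
ft_force: [0.7, 0.1, -0.4]
grip_width: 0.0348
```

Run:
```python
from h import *
to(.6235,.111,.2245,8.4)
```

```text
t20.13 p [0.6206 0.1067 0.2501] psi 8.17 down [-0.0022 -0.0014 -1.    ] w 0.0348 F [ 0.7  0.1 -0.4] j [ 0.17  0.59  0.13  1.11 -0.    1.6 ]
world d [ 0.0029  0.0043 -0.0256] tool d [0.0256 0.0038 0.0035] rows@40mm 0.6535862240415707
rotvec [-0.004  -0.0024  0.0011] deg 0.3 tool d after rot [0.0256 0.0038 0.0035]
```

>>> arm_command:
  moves: [0.006,0.005,0.004,-0.004,-0.002,0.001,1,0.008,0,0,0,0,0,1,0.006,0,0,0,0,0,1,0,0,0,0,0,0,1,0,0,0,0,0,0,1]

```text
clock: 20.55
eef_pos: [0.6245, 0.1102, 0.2306]
tool_rot: [-0.051, 0.704, 0.051, 0.706]
ft_force: [0.8, 0.4, 0.5]
grip_width: 0.035
```

Run:
```python
from h import *
to(.6235,.111,.2245,8.4)
```

```text
t20.55 p [0.6245 0.1102 0.2306] psi 8.21 down [ 2.4e-03  1.0e-04 -1.0e+00] w 0.035 F [0.8 0.4 0.5] j [ 0.17  0.62  0.12  1.07 -0.    1.6 ]
world d [-0.001   0.0008 -0.0061] tool d [ 0.0061  0.0009 -0.0009] rows@40mm 0.15498304789634998
rotvec [-0.0033  0.0024  0.0003] deg 0.2 tool d after rot [ 0.0061  0.0009 -0.0008]
```

>>> arm_command:
  moves: [0.004,0.001,-0.001,0,0.002,0,1,0.003,0,0,0,0,0,1,0,0,0,0,0,0,1,0,0,0,0,0,0,1]

```text
clock: 20.88
eef_pos: [0.6236, 0.1113, 0.2237]
tool_rot: [-0.051, 0.705, 0.051, 0.706]
ft_force: [-0.4, -0.1, -0.1]
grip_width: 0.0344
```

Run:
```python
from h import *
to(.6235,.111,.2243,8.4)
```

```text
t20.88 p [0.6236 0.1113 0.2237] psi 8.21 down [ 1.7e-03  1.0e-04 -1.0e+00] w 0.0344 F [-0.4 -0.1 -0.1] j [ 0.18  0.62  0.11  1.05 -0.    1.6 ]
world d [-0.0001 -0.0003  0.0006] tool d [-0.0006 -0.0002 -0.0002] rows@40mm 0.017568644545543886
rotvec [-0.0032  0.0017  0.0002] deg 0.2 tool d after rot [-0.0006 -0.0002 -0.0002]
```

>>> arm_command:
  moves: [0,0,0,0,0,0,0.4,0,0,0,0,0,0,0,0,0,0,0,0,0,-0.4,0,0,0,0,0,0,-0.4,0,0,0,0,0,0,-0.4,-0.015,0,0,0,0,0,-0.4,-0.03,0,0,0,0,0,-0.4,-0.02,0,0,0,0,0,-1,0,0,0,0,0,0,-1,0,0,0,0,0,0,-1]

```text
clock: 21.72
eef_pos: [0.6229, 0.1113, 0.2897]
tool_rot: [-0.051, 0.706, 0.051, 0.705]
ft_force: [-0.2, 0.7, 0.3]
grip_width: 0.0859
```

Run:
```python
from h import *
info()
K,W=cam('wrist'); im=bot.camera('wrist')[:,:,::-1]; cv2.imwrite('pics/w9.png',im); np.save('w9.npy',W)
to(.6,.33,.28,30)
```

```text
t21.72 p [0.6229 0.1113 0.2897] psi 8.23 down [-1.6e-03 -6.0e-04 -1.0e+00] w 0.0859 F [-0.2  0.7  0.3] j [ 0.18  0.57  0.2   1.2  -0.    1.6 ]
t21.77 p [0.6231 0.1113 0.2898] psi 8.23 down [-1.e-03 -5.e-04 -1.e+00] w 0.0854 F [ 0.5 -0.9  0.1] j [ 0.18  0.57  0.2   1.2  -0.    1.6 ]
world d [-0.0231  0.2187 -0.0098] tool d [0.0097 0.2197 0.0085] rows@40mm 5.503030149945185
rotvec [-3.8e-01 -1.1e-03  2.0e-04] deg 21.8 tool d after rot [0.0098 0.2009 0.0894]
```

View pics/w9.png

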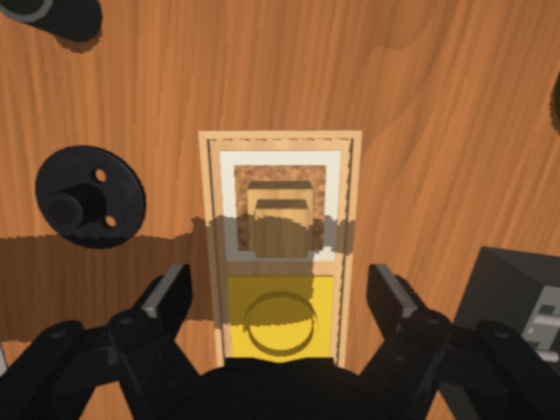

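The small blank sits centred on the large one, with its top face at about (282,230). Next is the red drum.

>>> arm_command:
  moves: [0,0.02,0,0,0,0,-1,0,0.035,0,0,0,0,-1,0,0.037,0,0,0,0,-1,0,0.037,0,0,0,0,-1,0,0.037,0,0,0,0,-1,0,0.025,0,0,0,0,-1,0,0.01,0,0,0,0,-1,0,0,0,0,0,0,-1,0,0,0,0,0,0,-1]

```text
clock: 22.52
eef_pos: [0.5919, 0.3146, 0.2758]
tool_rot: [-0.051, 0.711, 0.046, 0.7]
ft_force: [-0.1, -1.0, 0.0]
grip_width: 0.0857
```

Run:
```python
from h import *
info()
K,W=cam('wrist'); im=bot.camera('wrist')[:,:,::-1]; cv2.imwrite('pics/w10.png',im); np.save('w10.npy',W)
to(.6186,.3487,.23,8.2)
```

```text
t22.52 p [0.5919 0.3146 0.2758] psi 7.86 down [-0.0156 -0.0088 -0.9998] w 0.0857 F [-0.1 -1.   0. ] j [ 0.49  0.66  0.32  1.25 -0.    1.92]
t22.57 p [0.592  0.3141 0.2757] psi 7.82 down [-0.0162 -0.0088 -0.9998] w 0.0857 F [-0.6  0.4 -0.3] j [ 0.49  0.66  0.32  1.25 -0.    1.92]
world d [ 0.0266  0.0346 -0.0457] tool d [0.0449 0.031  0.0319] rows@40mm 1.5800914968802182
rotvec [-0.0066 -0.0173  0.0064] deg 1.1 tool d after rot [0.0457 0.0305 0.0313]
```

View pics/w10.png

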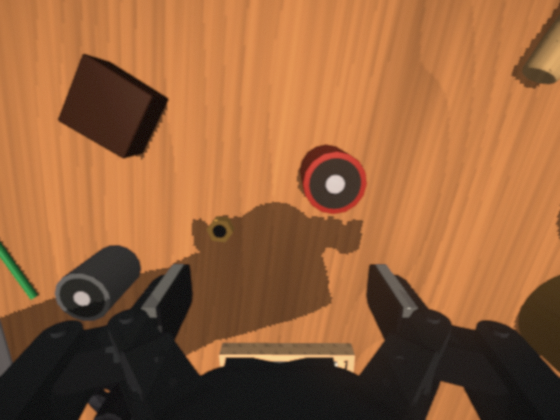

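Run:
```python
from h import *
W=np.load('w10.npy');K=bot.get_calibration('wrist')['mtx']
print(ray(K,W,[(335,183),(304,183),(366,183),(335,213),(335,152)],.052))
```

```text
[[0.61949573 0.35096822 0.052     ]
 [0.59953773 0.34814376 0.052     ]
 [0.63938863 0.35378347 0.052     ]
 [0.62344737 0.33077988 0.052     ]
 [0.61565947 0.37056707 0.052     ]]
```

>>> arm_command:
  moves: [0,0.016,0.016,-0.006,-0.016,0.006,-1,0,0.014,0.014,0,0,0,-1,0,0,0,0,0,0,-1,0,0,0,0,0,0,-1]

```text
clock: 22.9
eef_pos: [0.6198, 0.3402, 0.2733]
tool_rot: [-0.049, 0.707, 0.045, 0.704]
ft_force: [-0.1, 0.4, 0.2]
grip_width: 0.0851
```

Run:
```python
from h import *
to(.6195,.351,.188,8.2)
```

```text
t22.90 p [0.6198 0.3402 0.2733] psi 7.62 down [-0.0052 -0.0055 -1.    ] w 0.0851 F [-0.1  0.4  0.2] j [ 0.5   0.73  0.45  1.29 -0.    1.94]
world d [-0.0003  0.0108 -0.0853] tool d [0.0853 0.0112 0.0016] rows@40mm 2.1499748055525045
rotvec [-0.0101 -0.0059  0.0047] deg 0.7 tool d after rot [0.0853 0.0108 0.0012]
```

>>> arm_command:
  moves: [0.01,0.011,0.002,-0.01,-0.006,0.005,-1,0.02,0,0,0,0,0,-1,0.02,0,0,0,0,0,-1,0.01,0,0,0,0,0,-1,0,0,0,0,0,0,-1,0,0,0,0,0,0,-1]

```text
clock: 23.4
eef_pos: [0.621, 0.3453, 0.2105]
tool_rot: [-0.048, 0.705, 0.048, 0.706]
ft_force: [-0.3, -0.4, 0.2]
grip_width: 0.0856
```

Run:
```python
from h import *
to(.6195,.351,.188,8.2)
```

```text
t23.40 p [0.621  0.3453 0.2105] psi 7.81 down [ 5.e-04  5.e-04 -1.e+00] w 0.0856 F [-0.3 -0.4  0.2] j [0.51 0.78 0.37 1.16 0.   1.94]
world d [-0.0015  0.0057 -0.0225] tool d [ 0.0225  0.0058 -0.0008] rows@40mm 0.5807446854221666
rotvec [-0.0068  0.0006 -0.0005] deg 0.4 tool d after rot [ 0.0225  0.0059 -0.0007]
```

>>> arm_command:
  moves: [0.006,0.006,-0.001,-0.006,0,0,-1,0.008,0.001,0,0,0,0,-1,0.008,0,0,0,0,0,-1,0,0,0,0,0,0,-1,0,0,0,0,0,0,-1]

```text
clock: 23.82
eef_pos: [0.6196, 0.3531, 0.1895]
tool_rot: [-0.05, 0.704, 0.051, 0.707]
ft_force: [-0.1, 0.4, 0.8]
grip_width: 0.0851
```

Run:
```python
from h import *
to(.6195,.351,.188,8.2)
```

```text
t23.82 p [0.6196 0.3531 0.1895] psi 8.18 down [ 0.0044  0.0029 -1.    ] w 0.0851 F [-0.1  0.4  0.8] j [0.52 0.8  0.36 1.12 0.   1.95]
world d [-0.0001 -0.0021 -0.0015] tool d [ 0.0015 -0.002  -0.0004] rows@40mm 0.06321625431063102
rotvec [-0.0003  0.0048 -0.0023] deg 0.3 tool d after rot [ 0.0015 -0.002  -0.0004]
```

>>> arm_command:
  moves: [0.0,-0.002,0,0,0.005,-0.002,-1,0,0,0,0,0,0,0,0,0,0,0,0,0,1,0,0,0,0,0,0,1,0,0,0,0,0,0,1,0,0,0,0,0,0,1,0,0,0,0,0,0,1,0,0,0,0,0,0,1]

```text
clock: 24.48
eef_pos: [0.6206, 0.3512, 0.1917]
tool_rot: [-0.05, 0.704, 0.051, 0.706]
ft_force: [-0.2, 0.4, -0.5]
grip_width: 0.0411
```

Run:
```python
from h import *
to(.640,-.0050,.31,8.2)
```

```text
t24.48 p [0.6206 0.3512 0.1917] psi 8.18 down [ 0.0023  0.0016 -1.    ] w 0.0411 F [-0.2  0.4 -0.5] j [0.51 0.8  0.36 1.13 0.   1.94]
world d [ 0.0194 -0.3562  0.1183] tool d [-0.1188 -0.3551 -0.0312] rows@40mm 9.394577800231955
rotvec [-0.0004  0.0025 -0.0012] deg 0.2 tool d after rot [-0.1183 -0.3553 -0.0316]
```

>>> arm_command:
  moves: [-0.02,0,0,0,0.002,-0.001,1,-0.033,0,0,0,0,0,1,-0.033,0,-0.01,0,0,0,1,-0.033,0,-0.02,0,0,0,1,-0.01,-0.015,-0.005,0,0,0,1,0,-0.03,0,0,0,0,1,0,-0.038,0,0,0,0,1,0,-0.038,0,0,0,0,1,0,-0.038,0,0,0,0,1,0,-0.038,0,0,0,0,1,0,-0.038,0,0,0,0,1,0,-0.038,0,0,0,0,1,0,-0.038,0,0,0,0,1,0,-0.025,0,0,0,0,1,0,-0.01,0,0,0,0,1,0,0,0,0,0,0,1,0,0,0,0,0,0,1]

```text
clock: 25.9
eef_pos: [0.6337, -0.0142, 0.3183]
tool_rot: [-0.053, 0.709, 0.05, 0.702]
ft_force: [-0.2, 0.3, 0.1]
grip_width: 0.0405
```

Run:
```python
from h import *
to(.640,-.0050,.24,8.2)
K,W=cam('wrist'); im=bot.camera('wrist')[:,:,::-1]; cv2.imwrite('pics/w11.png',im); np.save('w11.npy',W)
```

```text
t25.90 p [ 0.6337 -0.0142  0.3183] psi 8.37 down [-0.0089 -0.0054 -0.9999] w 0.0405 F [-0.2  0.3  0.1] j [-0.02  0.56  0.25  1.27 -0.01  1.4 ]
world d [ 0.0063  0.0092 -0.0783] tool d [0.0782 0.0085 0.0083] rows@40mm 1.9776626945372862
rotvec [ 0.003  -0.0096  0.004 ] deg 0.6 tool d after rot [0.0783 0.0082 0.0075]
```

View pics/w11.png

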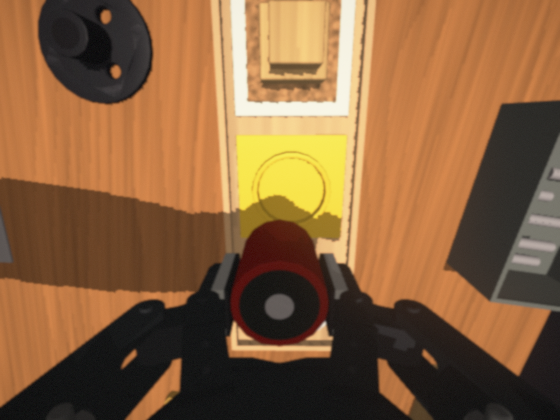

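Run:
```python
from h import *
W=np.load('w11.npy');K=bot.get_calibration('wrist')['mtx']
print(ray(K,W,[(291,188)],.022))
P=ray(K,W,[(238,136),(345,135)],.010)[:,:2];d=P[1]-P[0];L=np.hypot(*d);d/=L;n=np.array([d[1],-d[0]]);print(L,P.mean(0)+n*.05)
```

```text
[[ 0.639401   -0.00079676  0.022     ]]
0.09586384210332428 [ 0.6407108  -0.00526931]
```

>>> arm_command:
  moves: [0.015,0.009,0.007,0.003,-0.009,0.004,1,0.025,0,0,0,0,0,1,0.02,0,0,0,0,0,1,0.01,0,0,0,0,0,1,0,0,0,0,0,0,1,0,0,0,0,0,0,1]

```text
clock: 26.45
eef_pos: [0.6392, 0.0075, 0.2473]
tool_rot: [-0.055, 0.704, 0.057, 0.706]
ft_force: [-1.2, 0.2, 0.4]
grip_width: 0.0405
```

Run:
```python
from h import *
to(.640,-.0050,.2037,8.2)
```

```text
t26.45 p [0.6392 0.0075 0.2473] psi 9.05 down [ 0.0024  0.0027 -1.    ] w 0.0405 F [-1.2  0.2  0.4] j [0.01 0.61 0.16 1.11 0.   1.42]
world d [ 0.0008 -0.0125 -0.0436] tool d [ 0.0436 -0.0126 -0.0013] rows@40mm 1.1350761405140186
rotvec [ 0.0149  0.0028 -0.0023] deg 0.9 tool d after rot [ 0.0436 -0.0125 -0.001 ]
```

>>> arm_command:
  moves: [0,-0.012,-0.001,0.014,0.002,-0.002,1,0.008,-0.002,0,0,0,0,1,0.01,0,0,0,0,0,1,0.006,0,0,0,0,0,1,0,0,0,0,0,0,1,0,0,0,0,0,0,1]

```text
clock: 26.95
eef_pos: [0.6421, -0.0068, 0.2253]
tool_rot: [-0.051, 0.703, 0.051, 0.708]
ft_force: [0.2, 0.1, -0.2]
grip_width: 0.0408
```

Run:
```python
from h import *
to(.640,-.0050,.2037,8.2)
```

```text
t26.95 p [ 0.6421 -0.0068  0.2253] psi 8.26 down [ 7.4e-03  1.0e-04 -1.0e+00] w 0.0408 F [ 0.2  0.1 -0.2] j [-0.01  0.64  0.14  1.06  0.    1.42]
world d [-0.0021  0.0018 -0.0216] tool d [ 0.0216  0.0021 -0.002 ] rows@40mm 0.5445590686624988
rotvec [0.001  0.0074 0.001 ] deg 0.4 tool d after rot [ 0.0216  0.0021 -0.0018]
```

>>> arm_command:
  moves: [0.006,0.002,-0.002,0,0.007,0.001,1,0.008,0,0,0,0,0,1,0.006,0,0,0,0,0,1,0,0,0,0,0,0,1,0,0,0,0,0,0,1]

```text
clock: 27.37
eef_pos: [0.6396, -0.0052, 0.2034]
tool_rot: [-0.051, 0.705, 0.051, 0.705]
ft_force: [0.6, -0.4, -0.1]
grip_width: 0.0407
```

Run:
```python
from h import *
to(.640,-.0050,.2035,8.2)
```

```text
t27.37 p [ 0.6396 -0.0052  0.2034] psi 8.23 down [-2.e-04  2.e-04 -1.e+00] w 0.0407 F [ 0.6 -0.4 -0.1] j [-0.01  0.66  0.11  1.02  0.    1.42]
world d [0.0004 0.0002 0.0001] tool d [-0.0001  0.0001  0.0004] rows@40mm 0.010949104017331724
rotvec [ 0.0005 -0.0002 -0.0002] deg 0.0 tool d after rot [-0.0001  0.0001  0.0004]
```

Release, lift clear and check.

>>> arm_command:
  moves: [0,0,0,0,0,0,0.4,0,0,0,0,0,0,0,0,0,0,0,0,0,-0.4,0,0,0,0,0,0,-0.5,0,0,0,0,0,0,-0.5,-0.015,0,0,0,0,0,-0.5,-0.03,0,0,0,0,0,-0.5,-0.03,0,0,0,0,0,-0.5,-0.03,-0.02,-0.02,0,0,0,-0.5,0,-0.02,-0.035,0,0,0,-0.5,0,-0.01,-0.035,0,0,0,-0.5,0,0,-0.035,0,0,0,-0.5,0,0,-0.035,0,0,0,-0.5,0,0,-0.02,0,0,0,-0.5,0,0,0,0,0,0,-0.5,0,0,0,0,0,0,-0.5]

```text
clock: 28.7
eef_pos: [0.4636, -0.083, 0.3163]
tool_rot: [-0.053, 0.701, 0.05, 0.71]
ft_force: [0.4, -1.0, -0.2]
grip_width: 0.0639
```

Run:
```python
from h import *
info()
t=bot.camera('top')[:,:,::-1]; s=bot.camera('scene')[:,:,::-1]
cv2.imwrite('pics/tF.png',t)
a=cv2.resize(t[120:270,100:300],(800,600),interpolation=cv2.INTER_CUBIC);b=cv2.resize(t[110:230,200:380],(800,533),interpolation=cv2.INTER_CUBIC);cv2.imwrite('pics/tFb.png',b)
cv2.imwrite('pics/sF.png',cv2.resize(s[150:310,170:400],(800,556),interpolation=cv2.INTER_CUBIC))
t0=cv2.imread('pics/top0.png')
for n,(u,v) in dict(dark=(248,242),grey=(183,247),wal=(125,243)).items(): print(n,cv2.absdiff(t0,t)[v-25:v+25,u-28:u+28].mean())
info()
```

```text
t28.70 p [ 0.4636 -0.083   0.3163] psi 8.34 down [ 0.0131 -0.003  -0.9999] w 0.0639 F [ 0.4 -1.  -0.2] j [-0.18  0.24 -0.24  1.08 -0.    1.25]
dark 4.96452380952381
grey 5.396071428571428
wal 5.106309523809524
t28.80 p [ 0.4647 -0.0828  0.3161] psi 8.39 down [ 0.0131 -0.003  -0.9999] w 0.0639 F [-0.4  1.4  0.5] j [-0.18  0.24 -0.24  1.08 -0.    1.25]
```

View pics/tF.png

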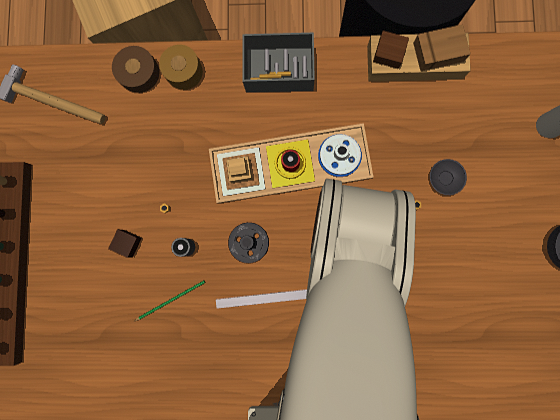

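View pics/tFb.png

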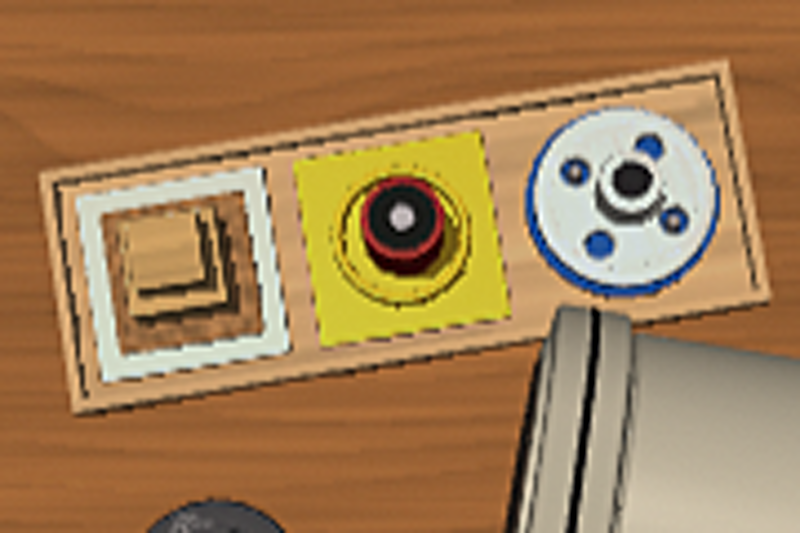

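View pics/sF.png

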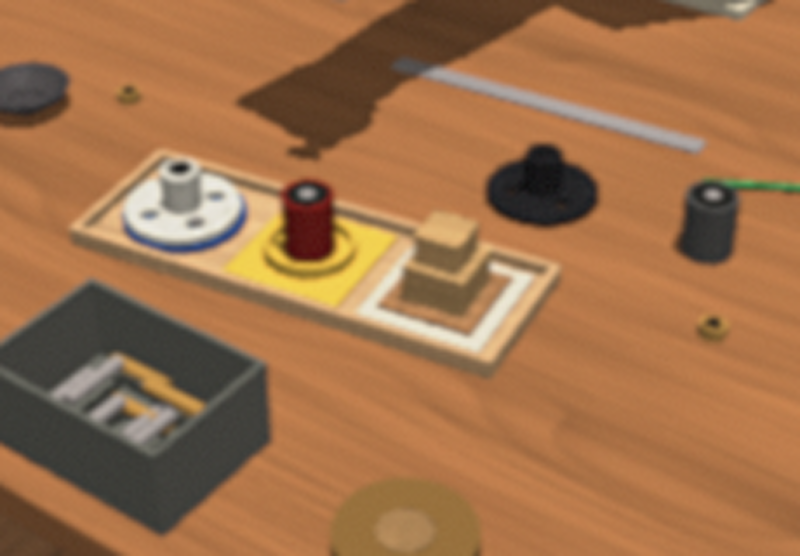

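Run:
```python
from h import *
K,W=cam('top'); f=lambda u,v,z: ray(K,W,[(u*180/800+200,v*120/533+110)],z)[0].round(4)
print('drum',f(402,215,.064),'small top',f(160,249,.071),'plate disc',f(626,200,.020),'boss',f(631,181,.054))
t=cv2.imread('pics/tF.png');hsv=cv2.cvtColor(t,cv2.COLOR_BGR2HSV);m=cv2.inRange(hsv,(0,0,150),(180,50,255));m[:, :312]=0;m[:,370:]=0;m[:130]=0;m[182:]=0
c=max(cv2.findContours(m,cv2.RETR_EXTERNAL,cv2.CHAIN_APPROX_NONE)[0],key=cv2.contourArea)
print(cv2.minEnclosingCircle((ray(K,W,c.reshape(-1,2),.020)[:,:2]*1000).astype(np.float32)),'stations(top cam): studs 657,-118 cup 639.7,-3.1 pad 622.8,111.4')
```

```text
drum [ 0.6395 -0.0055  0.064 ] small top [0.6232 0.1133 0.071 ] plate disc [ 0.6548 -0.1201  0.02  ] boss [ 0.6568 -0.1193  0.054 ]
((658.5263061523438, -118.00249481201172), 46.70038986206055) stations(top cam): studs 657,-118 cup 639.7,-3.1 pad 622.8,111.4
```

All parts are within about 3 mm of their station centres, so I'm handing in.

```bash
python3 -c "
from workcell import bot
print(bot.job_done(), bot.get_obs()['clock'])"
```

```text
the job is handed in; nothing more can be done
the job is handed in; nothing more can be done
```

The tray is packed and the job handed in at about 29 s of the 120 s allowed. The bright faceplate is turned about 27° and down over both studs. The red drum stands in the cup, the large maple blank is on the cork, and the small one is on top of it.

**Position checks:** In the last top-camera view every packed part was within about 3 mm of its measured centre:

| Part | Offset from centre |
|---|---|
| Faceplate | about 1.5 mm from the stud base |
| Red drum | about 2.4 mm from the cup |
| Small blank | about 2 mm from the pad centre |
| Large blank | about 1.5 mm from the pad centre (wrist camera, just after it was placed) |

**Seating checks:** The studs show through two of the faceplate's holes, and the pictures show it flat and everything upright. I judged heights from the arm's release heights and these pictures, not from a direct measurement.

**Look-alikes:** They appear where they started in the top view. I compared them by eye and by a rough image difference only.

**Disagreements:** The top camera read about 2 mm high in y against the wrist camera and the arm. I corrected for this when placing. A few wrist-camera fits came out wrong and I did not use them: two on the yellow cup plate and cup rim where parts hid the edges, and one on the blue disc.

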